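# Unload, reload and start the slide dryer

## Robot

A 7-joint arm with a two-finger parallel gripper is mounted at the origin on the work surface. World frame = base frame: x ahead of the robot, y to its left, z up, the work surface at z = 0. Lengths are in m, angles in degrees, forces in N, time in s.
With the tool pointing down it reaches from about 0.4 to 0.875 m from the base axis. Payload 4.4 kg.
Tool frame: the origin (TCP) lies on the front face of the gripper's body, between the roots of the fingers; the fingertips stand 73 mm ahead of it and the grasp point (between the pads) lies 54 mm ahead of it; y points along the fingers, x is the direction in which the jaws open and shut, and the axes are right-handed (so a half turn about y gives the same grasp; the last joint's range is limited). The gripper opens to 85 mm and grips with 20 to 120 N. Pads are 22 mm wide; open, the fingers measure 114 mm over their backs; the gripper's body (76 mm by 85 mm) begins 54 mm behind the grasp point. The pads swing forward as they close: fully open they stand 13 mm farther back than shut.
Start: joints at [69.569, 36.005, 2.206, 86.941, -1.547, 57.084, -1.146], TCP at [0.186, -0.623, 0.304] pointing down, gripper open.
Joint ranges: [-175.42, 175.42], [-21.48, 121.26], [-71.46, 75.88], [10.55, 141.38], [-63.04, 243.04], [13.31, 113.54], [-168.57, 168.57]. Speed limits (degrees/s): [147.25, 147.25, 180, 180, 180, 180, 180].

## Interface

Orientations are given as a 3x3 rotation matrix whose columns are the frame's x, y, z axes.
In Python, from rig import robot gives the robot as it stands.
- The arm moves only by the shell command python3 -m crank 'ROWS' [FORCE]. ROWS is JSON, a list of rows, each a list of 7 numbers: the opening, from 0 (shut) to 1 (fully open), then the shift along the tool's x, y, z in cm, then the turn, a rotation vector about the tool's x, y, z in degrees. A call has 1 to 5 rows; each row shifts and turns the commanded pose from where the row before left it, along the tool's axes as they then stand; what a row does not reach is not made up. A row lasts 1/10 s, in which the tool goes at most 50 mm and 8.59 degrees, less where a joint would pass 70% of its speed; a pose out of reach is approached as far as the arm can. A call is refused whole if a number of a shift passes 5 or a number of a turn 8.59, either way. A call with a gripper value outside its range is refused whole. The fingers move at their own pace and stop on an object; FORCE is the grip in N (left out, the last holds). Time passes only in rows, so rows that do not move let the fingers close. It gives the time, the measured TCP pose, the force and the opening at its end, in the units of the state.
- robot.get_state(): the state, without advancing time (a new reading comes with each control period).
- robot.camera(name): name is "scene" or "top"; returns the picture (384x512x3 uint8, red, green, blue); there is no depth.
- robot.get_calibration(name): a dict with "fx", "fy", "cx", "cy" (pixels), "world_from_camera" (4x4, takes a point from camera to world coordinates). Camera axes: x right, y down, z forward; pixel columns grow to the right and rows downward; lengths in m; the calibration is good to about 2 mm. A picture is of the moment at which its call begins. get_calibration takes no time and is no camera call.
- robot.hand_in(): hands the job in, once; it reports no verdict.
The state is a dict: "t": time; "joint_positions": joint angles; "joint_velocities": joint speeds; "effort": joint torques, N m; "position": TCP position; "ee_rot": TCP orientation; "force": force on the tool from outside, world axes, zero at the start; "moment": the same for the moment, N m; "grip_width": finger opening in m.
Only numpy, scipy, OpenCV 4.12 (cv2) and the standard library are available. Lean on these libraries where they do the work, as an engineer would, in place of code of your own. Each camera call takes 0.05 s, during which the arm holds its last target.

## Task

First close the dryer's air damper: throw its lever all the way back to the notch nearest the robot. Then move the dry slide carrier that is on the sloped drying rack to the white tray, flat on its bottom, lay every slide carrier that lies on the bench on the rack, side by side, each flat across both rails, square to them, with its lower end on the ledge behind the lip, and turn the minute dial until 5 is centred in its window. When the rack is loaded and the dial is set, throw the damper lever into the middle notch; do not knock over the brown bottle or the dropper bottle standing near the carriers.

Things in the scene. Friction and masses are not known exactly. Their poses are not given: they have to be found in the camera images.
- carrier1: slide carrier: flat aluminium plate 110 (own x) by 60 (own y) by 8 mm thick, with an upright steel grip rib along its middle (70 mm long in x, 13 mm thick in y, from 8 to 44 mm above the underside) and glass slides either side of the rib; 0.15 to 0.3 kg. Origin: centre of the underside, z up. Loose. Same turned half round. None if absent
- carrier2: slide carrier: flat aluminium plate 110 (own x) by 60 (own y) by 8 mm thick, with an upright steel grip rib along its middle (70 mm long in x, 13 mm thick in y, from 8 to 44 mm above the underside) and glass slides either side of the rib; 0.15 to 0.3 kg. Origin: centre of the underside, z up. Loose. Same turned half round. None if absent
- carrier3: slide carrier: flat aluminium plate 110 (own x) by 60 (own y) by 8 mm thick, with an upright steel grip rib along its middle (70 mm long in x, 13 mm thick in y, from 8 to 44 mm above the underside) and glass slides either side of the rib; 0.15 to 0.3 kg. Origin: centre of the underside, z up. Loose. Same turned half round. None if absent
- dry_carrier: the dry slide carrier, lying on the rack at the start; same make, sizes and axes as carrier1: plate 110 by 60 by 8 mm, upright rib 13 mm thick, 70 mm long, to 44 mm above the underside; origin: centre of the underside
- tray: low white open tray, fixed, 120 (own x) by 170 (own y) by 20 mm high, walls and bottom 5 mm; inside 110 by 160 mm, so a carrier lies flat with its length along the tray's y. Origin: centre of its underside
- deck: drying rack's sloped steel deck, fixed in the run. Own x up the slope (away from the robot, 15 degrees above level), y along the rails, z square to the slope. Origin: mid-width, on the ledge where it meets the lip, 60 mm above the bench. Lip x -5 to 0 mm, 7 mm high; ledge x 0 to 20, upper rail x 78 to 90, both topped at z 0; drip tray at z -26. All span y -140 to 140
- deck_seat (a point): where a carrier's origin comes when laid at mid-width against the lip: deck frame x 55 mm, y 0, z 0. Laid properly a carrier has its length along the deck's x, either way round, its lower end 0 to 16 mm from the lip (origin x 55 to 71, z 0), all its width over the rails (origin y within 110). Three fit side by side; friction keeps them
- control: the dryer's control unit: fixed grey box 170 (x) by 260 (y) by 70 mm high; origin at the centre of its underside, x away from the robot, z up. Dial on its +y half, lever on its -y half
- dial (a joint): minute dial, white disc under an aluminium cover (top 82 mm above the bench), turned by the black grip bar on top; rad, 0 to 5.5, grows clockwise from above. Numbers 0 to 7 every 45 degrees: k is centred in the small window (robot's side of the axis) at k x 0.785, so 5 at 3.927 (within 0.2 will do). Friction 0.05 N m, stays where left
- dial_grip (a point): on the dial's axis in the grip bar, 102 mm above the bench. The bar is 50 mm long, 13 mm thick, from 84 to 114 mm above the bench; it points along the control unit's x at dial 0 and turns with the dial (clockwise by the joint's value)
- lever (a joint): damper lever; rad, 0 to 1.2. 0 = leaning 0.6 rad towards the robot (the control unit's -x), stop notch, damper closed; 0.6 = upright, middle notch; 1.2 = leaning 0.6 rad away, far notch (full air). White marks on the gate show the notches. In a notch means within 0.1. Stiff hinge, friction 0.18 N m, no click, stays where left
- lever_knob (a point): centre of the lever's black round grip (24 mm diameter, 48 mm long along the lever), 105 mm from the pivot; moves with the lever
- lever_pivot (a point): the lever's pivot, 45 mm above the bench; the lever swings about the control unit's y axis through it, in the unit's x-z plane; the gate's cheeks top out 78 mm above the bench
- amber_bottle: brown reagent bottle, 60 mm diameter, 130 mm tall, a bystander; origin at its foot
- dropper: small white dropper bottle, 34 mm diameter, 70 mm tall, a bystander; origin at its foot
There are look-alikes about, which are no part of the job. Leave any yellow look-alike of the dry_carrier alone.

How it is judged:
By the outcome, as a careful person would: the job done as asked, in the order asked, and still so for the second after the job is handed in, with the robot touching nothing.
Of carrier1, carrier2, carrier3 only 2 to 3 are there at a start; the rules pass over those that are not, and their reading is None.
At some moment in a run one of carrier1, carrier2, carrier3, dry_carrier may be knocked a few centimetres aside while the robot is not near it.
It also fails if it takes over 210 s, if anything falls off the work surface, if the arm or the gripper's body presses on something with over 40 N, if the wrist force passes 120 N, or if a joint passes its speed limit or range.

## Working session

There is one attempt and no reset: what is moved stays moved. The work goes in short steps, Python scripts to look and compute and a shell command to move; the robot and the scene stay as the last step left them, time stands still between calls to the robot, and variables do not carry over. Pictures are saved under pics/ and viewed, and the job is handed in when it is done.

```bash
ls; mkdir -p pics; python3 - <<'E'
from rig import robot
import cv2
s=robot.get_state()
for k,v in s.items(): print(k,v)
for n in("scene","top"):
    im=robot.camera(n); cv2.imwrite(f"pics/{n}0.png",im[:,:,::-1]); print(n,robot.get_calibration(n))
E
```

```text
pics
t 0.0
joint_positions [69.56746341 36.05829304  2.20277726 86.99719176 -1.54700776 57.08517236
 -1.1454891 ]
joint_velocities [ 0.06596649  0.01365291  0.0808811   0.00526482 -0.06454537  0.07232577
 -0.01179838]
effort [ 1.96914862e-04 -5.63403404e+01  1.22618515e+00 -1.93448424e+01
  1.09800347e-02  1.05804973e-02 -6.58331629e-06]
position [ 0.18625916 -0.62221634  0.30298943]
ee_rot [[ 2.86736168e-01 -5.81694564e-04  9.58009411e-01]
 [-9.58007630e-01  1.84740161e-03  2.86736757e-01]
 [-1.93662134e-03 -9.99998124e-01 -2.75509718e-05]]
force [-0.25108864  0.11735968  0.68034809]
moment [0.00544362 0.03788303 0.00638885]
grip_width 0.08513627330752523
scene {'fx': 368.42690841926304, 'fy': 368.42690841926304, 'cx': 249.15423101469466, 'cy': 192.55826227213848, 'world_from_camera': array([[ 0.88692027,  0.26351005, -0.37938752,  0.91215166],
       [ 0.46185921, -0.49228631,  0.73779418, -0.68572938],
       [ 0.0076489 , -0.82958824, -0.55832325,  0.61582438],
       [ 0.        ,  0.        ,  0.        ,  1.        ]])}
top {'fx': 481.0906103292462, 'fy': 481.0906103292462, 'cx': 250.5639451641979, 'cy': 191.5184978882737, 'world_from_camera': array([[-0.02392505, -0.99577313,  0.08867621,  0.43750875],
       [-0.99953588,  0.02215328, -0.02091091,  0.01274956],
       [ 0.01885805, -0.08913535, -0.99584098,  1.56049118],
       [ 0.        ,  0.        ,  0.        ,  1.        ]])}
```

View pics/scene0.png

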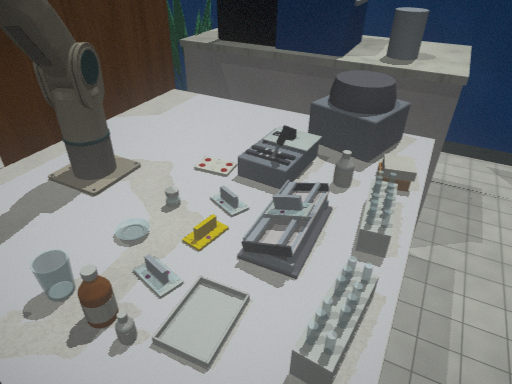

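View pics/top0.png

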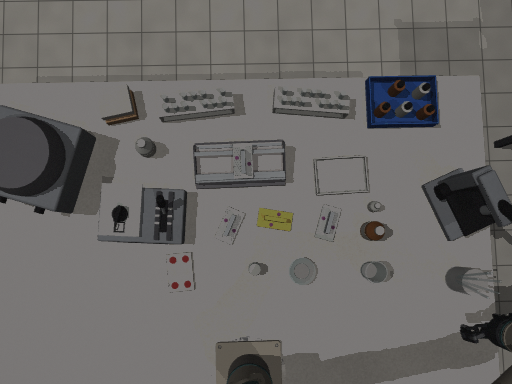

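```bash
cat > h.py <<'E'
import numpy as np, cv2
from rig import robot
C={n:robot.get_calibration(n) for n in("scene","top")}
def proj(n,P):
    c=C[n];T=np.linalg.inv(c["world_from_camera"]);P=np.atleast_2d(P)
    q=P@T[:3,:3].T+T[:3,3]
    return np.c_[c["fx"]*q[:,0]/q[:,2]+c["cx"],c["fy"]*q[:,1]/q[:,2]+c["cy"]]
def back(n,uv,z):
    c=C[n];T=c["world_from_camera"]
    d=T[:3,:3]@np.array([(uv[0]-c["cx"])/c["fx"],(uv[1]-c["cy"])/c["fy"],1]);o=T[:3,3]
    return o+d*(z-o[2])/d[2]
def snap(n,name):
    im=robot.camera(n)[:,:,::-1].copy(); cv2.imwrite(f"pics/{name}.png",im); return im
def crop(im,x0,y0,x1,y1,s,name):
    o=cv2.resize(im[y0:y1,x0:x1],None,fx=s,fy=s,interpolation=cv2.INTER_CUBIC);cv2.imwrite(f"pics/{name}.png",o)
E
python3 - <<'E'
from h import *
t=cv2.imread("pics/top0.png");s=cv2.imread("pics/scene0.png")
crop(t,90,130,290,300,4,"t_a"); crop(t,200,130,400,280,4,"t_b"); crop(s,100,120,340,300,3,"s_a"); crop(s,220,110,340,200,6,"s_c")
E
```

```text
(no output)
```

View pics/t_a.png

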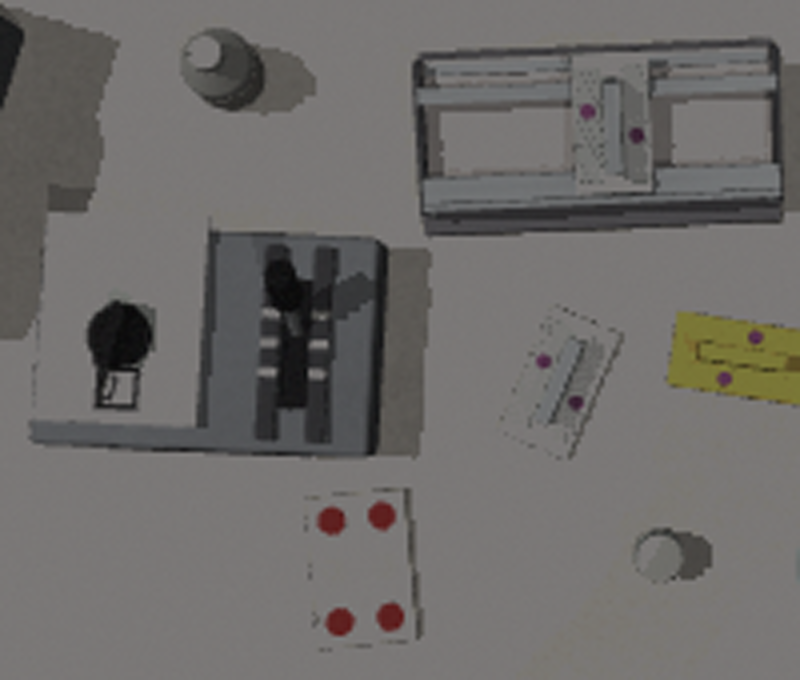

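View pics/t_b.png

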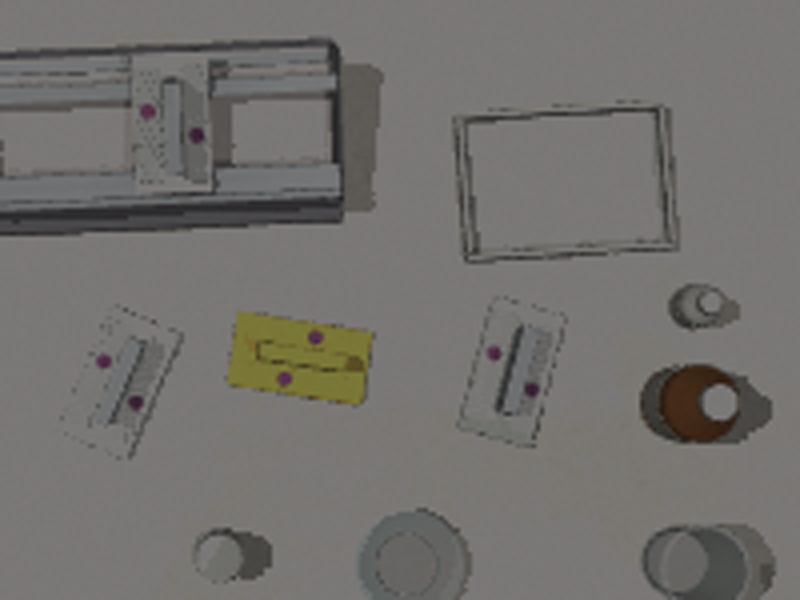

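View pics/s_a.png

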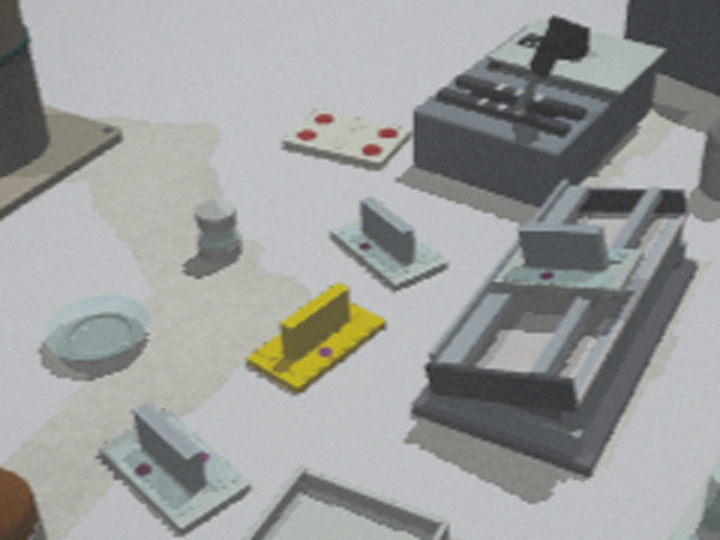

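View pics/s_c.png

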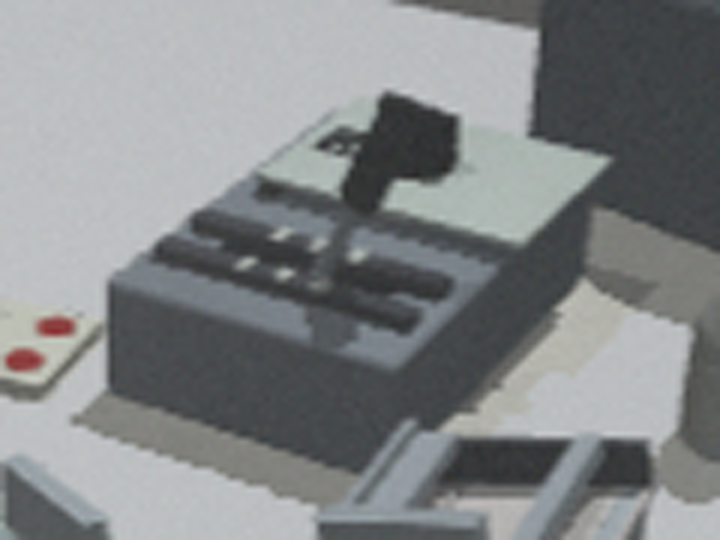

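```bash
cat >> h.py <<'E'
from scipy.optimize import least_squares
def Rz(a): c,s=np.cos(a),np.sin(a); return np.array([[c,-s,0],[s,c,0],[0,0,1.]])
def Ry(a): c,s=np.cos(a),np.sin(a); return np.array([[c,0,s],[0,1,0],[-s,0,c]])
DT=Ry(-np.deg2rad(15))
def fit(obs,p0,tilt=None,z=0.):
    # obs: list (cam, uv, local pt); pose x,y,yaw
    A=np.eye(3) if tilt is None else tilt
    def w(p,L): return Rz(p[2])@A@np.array(L)+[p[0],p[1],z]
    def f(p): return np.concatenate([proj(n,w(p,L))[0]-uv for n,uv,L in obs])
    r=least_squares(f,p0,loss='soft_l1'); return r.x,r.fun.reshape(-1,2)
def draw(im,n,segs,col,s=1,off=(0,0)):
    for a,b in segs:
        q=(proj(n,np.array([a,b]))-off+0.5)*s-0.5
        cv2.line(im,tuple(np.int32(np.round(q[0]*16))),tuple(np.int32(np.round(q[1]*16))),col,1,cv2.LINE_AA,4)
def boxsegs(lo,hi,M=np.eye(3),t=(0,0,0)):
    import itertools
    out=[]
    P=list(itertools.product(*zip(lo,hi)))
    for i,a in enumerate(P):
        for b in P[i+1:]:
            if sum(u!=v for u,v in zip(a,b))==1: out.append((M@np.array(a)+t,M@np.array(b)+t))
    return out
def over(im,n,segl,x0,y0,x1,y1,s,name):
    o=cv2.resize(im[y0:y1,x0:x1],None,fx=s,fy=s,interpolation=cv2.INTER_CUBIC)
    o=np.clip(o.astype(float)*1.5,0,255).astype(np.uint8) if n=="top" else o
    for segs,col in segl: draw(o,n,segs,col,s,np.array([x0,y0]))
    cv2.imwrite(f"pics/{name}.png",o)
E
cat > fit1.py <<'E'
from h import *
ta=lambda x,y:np.array([x/4+90-.4,y/4+130-.4]); tb=lambda x,y:np.array([x/4+200-.4,y/4+130-.4])
sa=lambda x,y:np.array([x/3+100-.3,y/3+120-.3]); sc=lambda x,y:np.array([x/6+220-.4,y/6+110-.4])
o=[("scene",sc(108,285),(-.085,-.13,.07)),("scene",sc(400,368),(.085,-.13,.07)),
("scene",sc(108,390),(-.085,-.13,0)),("scene",sc(365,470),(.085,-.13,0)),
("top",ta(385,240),(.085,-.13,.07)),("top",ta(372,455),(-.085,-.13,.07))]
ctl,r=fit(o,[.5,.3,0]); print("ctl",ctl,np.rad2deg(ctl[2]));print(r.round(1))
# tray: tops outer corners z .02
o=[("top",tb(453,118),(.06,.085,.02)),("top",tb(670,104),(.06,-.085,.02)),("top",tb(680,248),(-.06,-.085,.02)),("top",tb(466,262),(-.06,.085,.02))]
tray,r=fit(o,[.5,-.3,0]); print("tray",tray,np.rad2deg(tray[2]));print(r.round(1))
# deck: ends
o=[("top",ta(425,208),(0,.14,0)),("top",ta(782,195),(0,-.14,0)),("top",ta(778,76),(.09,-.14,0)),("top",ta(415,88),(.09,.14,0))]
deck,r=fit(o,[.5,0,0],DT,.06); print("deck",deck,np.rad2deg(deck[2]));print(r.round(1))
E
python3 fit1.py
```

```text
ctl [ 0.50873821  0.319788   -0.07775661] -4.455125426801924
[[-0.8 -0.9]
 [-0.7  0.4]
 [-0.6  0.9]
 [ 3.6  3.4]
 [-0.5 -0.9]
 [-0.9  0.4]]
tray [ 0.62088515 -0.31486501  0.04253355] 2.4369931098570303
[[ 1.  -0.5]
 [-1.3 -0.3]
 [-0.5  0.4]
 [ 0.6  0.3]]
deck [0.61010816 0.0126427  0.01681177] 0.9632435126882675
[[-0.3 -0.5]
 [-0.3 -0.7]
 [ 0.   0.4]
 [ 0.7  0.8]]
```

```bash
cat >> fit1.py <<'E'
def car(c,p0,tilt=None,z=0):
    o=[("top",tb(*q),L) for q,L in zip(c,[(.055,.03,.008),(.055,-.03,.008),(-.055,-.03,.008),(-.055,.03,.008)])]
    p,r=fit(o,p0,tilt,z); print("car",p,np.rad2deg(p[2]),abs(r).max().round(1)); return p
cA=car([(118,305),(183,333),(128,458),(62,430)],[.5,.1,-.4])
cB=car([(497,297),(567,318),(535,446),(459,427)],[.5,-.2,-.2])
zs=.06+.06*np.sin(np.deg2rad(15))
dc=car([(133,58),(210,60),(213,190),(137,190)],[.67,0,0],DT,zs)
q=DT.T@Rz(-deck[2])@(np.array([dc[0],dc[1],zs])-[deck[0],deck[1],.06]); print("dry in deck",q, np.rad2deg(dc[2]-deck[2]))
def carsegs(p,tilt=np.eye(3),z=0):
    M=Rz(p[2])@tilt;t=[p[0],p[1],z]
    return boxsegs((-.055,-.03,0),(.055,.03,.008),M,t)+boxsegs((-.035,-.0065,.008),(.035,.0065,.044),M,t)
def model():
    L=[(boxsegs((-.085,-.13,0),(.085,.13,.07),Rz(ctl[2]),[ctl[0],ctl[1],0]),(0,255,0))]
    M=Rz(tray[2]);L.append((boxsegs((-.06,-.085,0),(.06,.085,.02),M,[tray[0],tray[1],0]),(0,255,255)))
    M=Rz(deck[2])@DT;t=[deck[0],deck[1],.06]
    for lo,hi in [((-.005,-.14,0),(0,.14,.007)),((0,-.14,-.001),(.02,.14,0)),((.078,-.14,-.001),(.09,.14,0))]: L.append((boxsegs(lo,hi,M,t),(255,0,255)))
    L.append((carsegs(cA),(0,0,255)));L.append((carsegs(cB),(0,0,255)));L.append((carsegs(dc,DT,zs),(255,255,0)))
    return L
if __name__=="__main__":
    t=cv2.imread("pics/top0.png");s=cv2.imread("pics/scene0.png");L=model()
    over(t,"top",L,200,130,400,280,4,"o_t"); over(t,"top",L,90,130,290,270,4,"o_t2");over(s,"scene",L,120,110,345,365,2.3,"o_s")
    over(t,"top",[],110,175,190,250,9,"z_c"); over(s,"scene",[],240,120,330,185,8,"z_s")
E
python3 fit1.py|grep -E "car|dry"
```

```text
car [ 0.46930889  0.04791908 -0.43604028] -24.98326799301173 0.4
car [ 0.46951058 -0.26842851 -0.30111176] -17.25243304745248 0.6
car [0.66726621 0.00314337 0.0022091 ] 0.12657196114228322 1.8
dry in deck [ 0.05906762 -0.01045887  0.00024983] -0.8366715515459843
```

View pics/o_t.png

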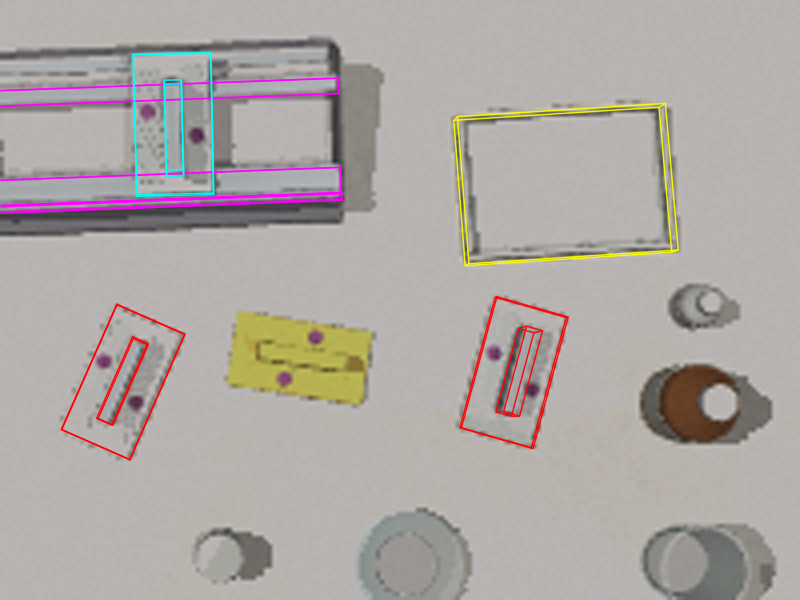

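View pics/o_t2.png

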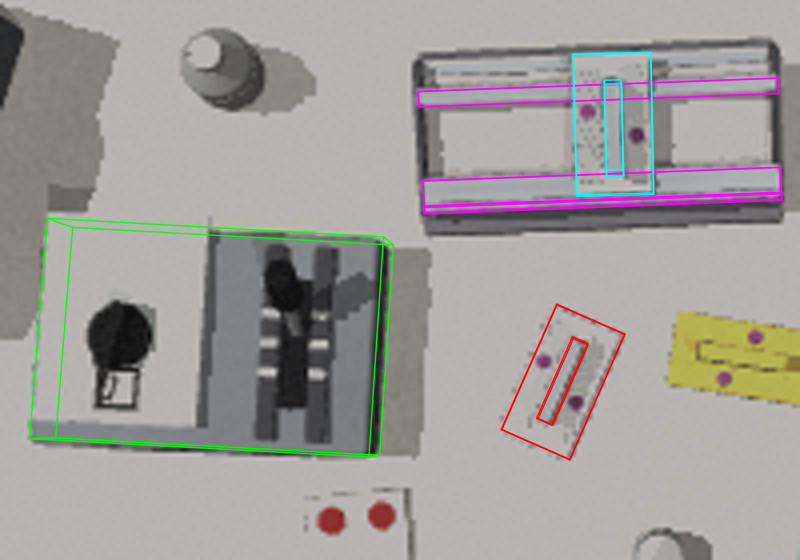

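View pics/o_s.png

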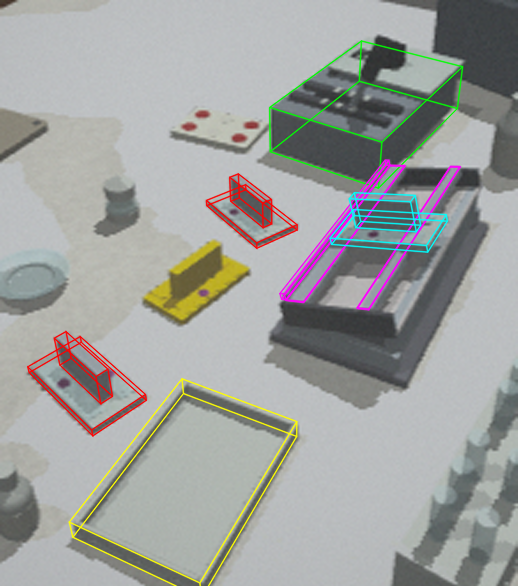

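View pics/z_c.png

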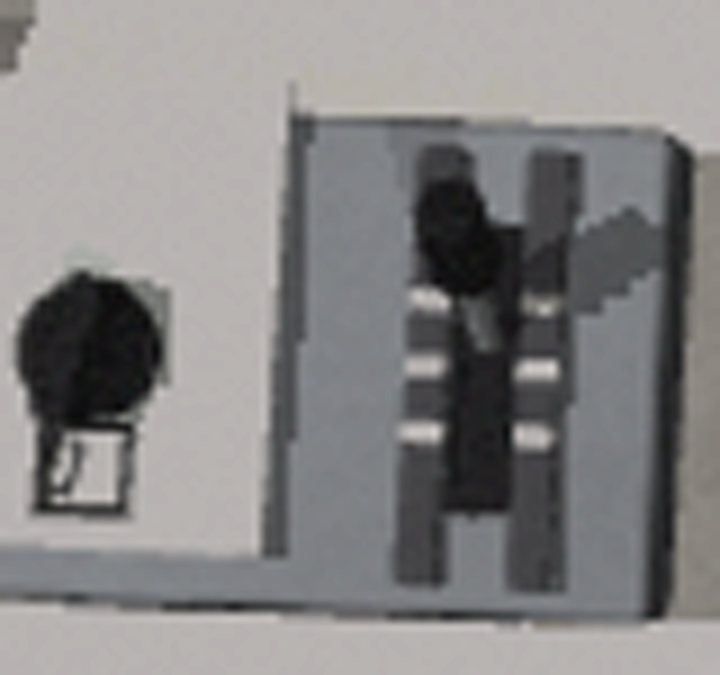

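View pics/z_s.png

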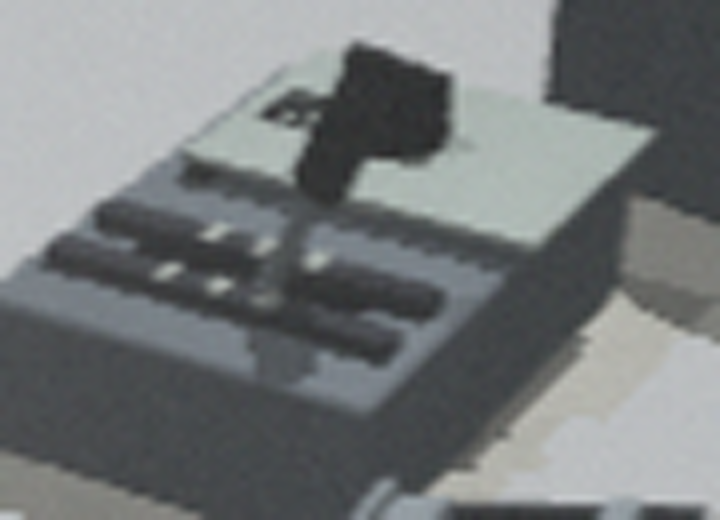

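```bash
python3 - <<'E'
from h import *
for n,(x0,y0,x1,y1) in (("top",(105,200,140,235)),("scene",(265,120,310,150))):
    a=np.mean([robot.camera(n)[:,:,::-1].astype(float) for _ in range(4)],0); np.save(f"pics/avg_{n}.npy",a)
    c=a[y0:y1,x0:x1]; 
    d=np.clip((c-c.min())*6,0,255)
    e=np.hstack([np.clip(c*1.6,0,255),d]).astype(np.uint8)
    cv2.imwrite(f"pics/d_{n}.png",cv2.resize(e,None,fx=8.5,fy=12 if n=="top" else 8.5,interpolation=cv2.INTER_CUBIC))
print(back("top",(482/9+110-.5,367/9+175-.5),.078),back("top",(90/9+110-.5,345/9+175-.5),.1),back("top",(455/9+110-.5,235/9+175-.5),.135), back("top",(85/9+110-.5,467/9+175-.5),.08),robot.get_state()["t"])
E
```

```text
[0.50227887 0.2520262  0.078     ] [0.51173926 0.37953371 0.1       ] [0.54339057 0.25133759 0.135     ] [0.47137573 0.38623502 0.08      ] 0.5
```

View pics/d_top.png

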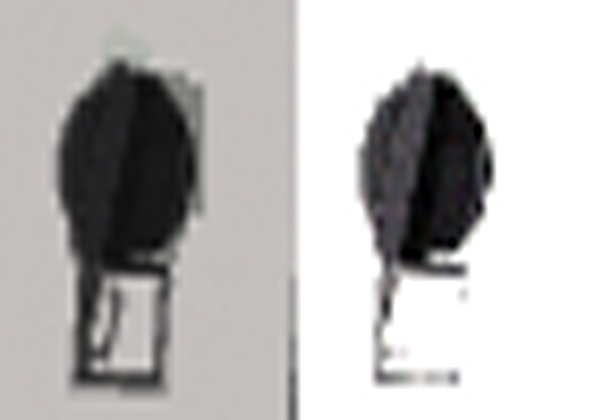

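View pics/d_scene.png

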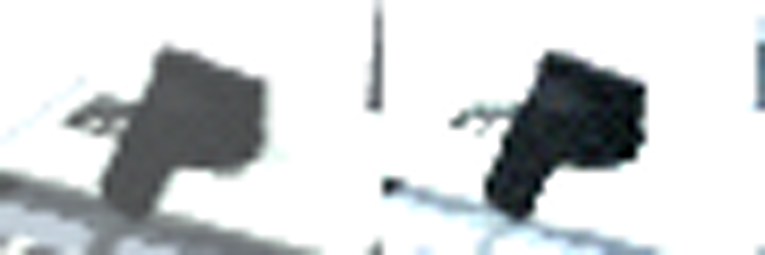

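```bash
cat > lev.py <<'E'
from h import *
import sys
from fit1 import ctl
R=Rz(ctl[2]);O=np.array([ctl[0],ctl[1],0])
def W(p): return R@np.array(p)+O
def cyl(c,ax,r,h,n=16):
    ax=np.array(ax)/np.linalg.norm(ax);u=np.cross(ax,[0,1,0.01]);u/=np.linalg.norm(u);v=np.cross(ax,u)
    s=[];
    for e in(-h/2,h/2):
        P=[W(np.array(c)+ax*e+r*(np.cos(t)*u+np.sin(t)*v)) for t in np.linspace(0,2*np.pi,n+1)]
        s+=list(zip(P[:-1],P[1:]))
    return s
def lever(q,px=0,py=-.066):
    a=q-.6;d=np.array([np.sin(a),0,np.cos(a)]);p=np.array([px,py,.045])
    return cyl(p+.105*d,d,.012,.048)+[(W(p),W(p+.105*d))]
def dial(q,dx=0,dy=.062):
    M=R@Rz(-q)
    return boxsegs((-.025,-.0065,.084),(.025,.0065,.114),M,W((dx,dy,0)))
E
python3 - <<'E' | tail -3
from lev import *
t=np.load("pics/avg_top.npy").astype(np.uint8);s=np.load("pics/avg_scene.npy").astype(np.uint8)
L=[(lever(1.0),(0,255,0)),(lever(1.2),(0,0,255)),(dial(.15),(255,255,0))]
over(t,"top",L,110,185,185,245,9,"l_t");over(s,"scene",L,240,110,330,175,8,"l_s")
E
```

```text
car [ 0.46951058 -0.26842851 -0.30111176] -17.25243304745248 0.6
car [0.66726621 0.00314337 0.0022091 ] 0.12657196114228322 1.8
dry in deck [ 0.05906762 -0.01045887  0.00024983] -0.8366715515459843
```

View pics/l_t.png

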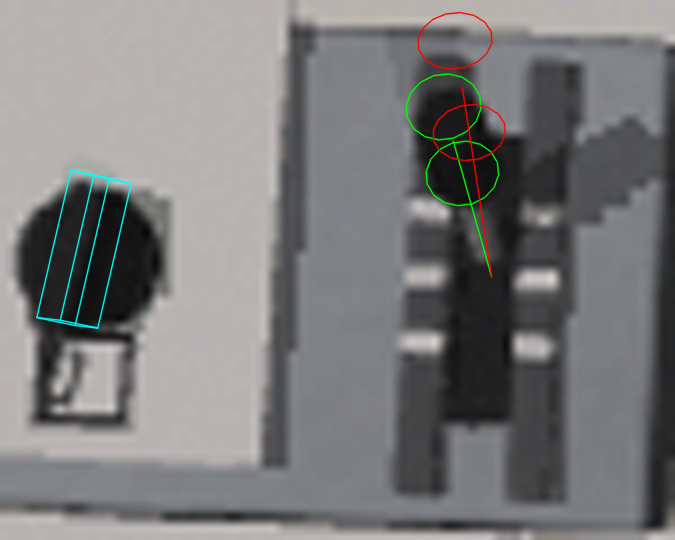

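View pics/l_s.png

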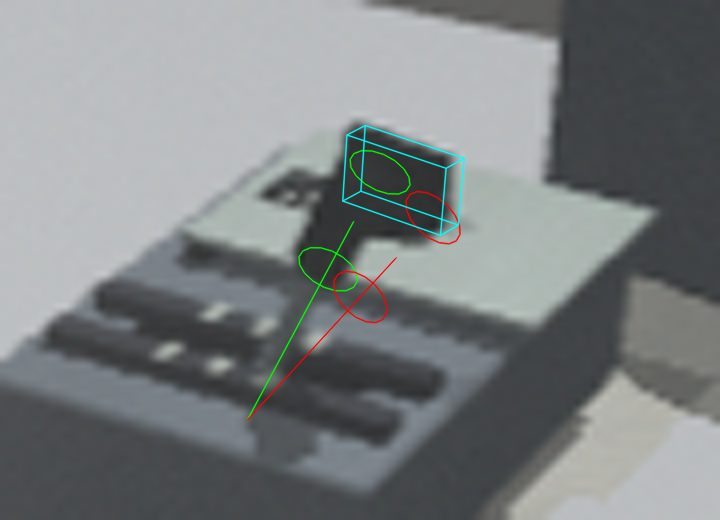

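```bash
python3 -m crank '[[1,-0.2,0,4.8,0,-4.3,0],[1,-0.2,0,4.8,0,-4.3,0],[1,-0.2,0,4.8,0,-4.3,0],[1,-0.2,0,4.8,0,-4.3,0],[1,-0.2,0,4.8,0,-4.3,0]]'
cat > go.py <<'E'
# usage: go.py gx gy gz psi [tilt?]  -> needed moves to bring GRASP point (54mm ahead) there, tool down
from h import *
import sys
a=sys.argv[1:]
s=robot.get_state();R=s["ee_rot"];p=s["position"];g=p+.054*R[:,1]
psi=np.rad2deg(np.arctan2(R[1,0],R[0,0]))
print("t %.2f grasp %s psi %.1f ydir %s w %.4f F %s q7 %.1f"%(s["t"],g.round(4),psi,R[:,1].round(3),s["grip_width"],s["force"].round(1),s["joint_positions"][6]))
if len(a)>=3:
    d=np.array([float(x) for x in a[:3]])-g
    print("tool shift now cm",(R.T@d*100).round(2))
    if len(a)>3:
        c=np.deg2rad(float(a[3]));Rt=np.c_[[np.cos(c),np.sin(c),0],[0,0,-1],[-np.sin(c),np.cos(c),0]]
        if len(a)>4: # tilt about world-ish axis: unit deck frame
            pass
        rv=cv2.Rodrigues(R.T@Rt)[0].ravel();print("turn deg",np.rad2deg(rv).round(1),"then shift",(Rt.T@(np.array([float(x) for x in a[:3]])-(p+.054*Rt[:,1]))*100).round(2))
E
```

```text
t: 1.0
position: [0.3997, -0.511, 0.304]
ee_rot: [[0.62, 0.001, 0.784], [-0.784, -0.001, 0.62], [0.001, -1.0, 0.0]]
force: [0.6, -0.4, -0.4]
grip_width: 0.0855
```

```bash
python3 -m crank '[[1,-0.2,0,4.8,0,-4.3,0],[1,-0.2,0,4.8,0,-4.3,0],[1,-0.2,0,4.8,0,-4.3,0],[1,-0.2,0,4.8,0,-4.3,0],[1,-0.2,0,4.8,0,-4.3,0]]' >/dev/null
python3 -m crank '[[1,-0.2,0,4.8,0,-4.3,0],[1,-0.2,0,4.8,0,-4.3,0],[1,-0.2,0,4.8,0,-4.3,0],[1,-0.2,0,4.8,0,-4.3,0],[1,-0.2,0,4.8,0,-4.3,0]]' >/dev/null
python3 -m crank '[[1,-0.2,0,4.8,0,-4.3,0],[1,-0.2,0,4.8,0,-4.3,0],[1,-0.2,0,4.8,0,-4.3,0],[1,-0.2,0,4.8,0,-4.3,0],[1,-0.2,0,4.8,0,-8,0]]' >/dev/null
python3 -m crank '[[1,0,0,4,0,-8,0],[1,0,0,0,0,-8,0],[1,0,0,0,0,-8,0],[1,0,0,0,0,-8,0],[1,0,0,0,0,-8,0]]'
python3 - <<'E' | tail -1
from lev import *
a=.35;print(W((.105*np.sin(a),-.066,.045+.105*np.cos(a))))
E
python3 go.py 0.5394 0.2512 0.1436 85.5
```

```text
t: 3.0
position: [0.6132, 0.1711, 0.3039]
ee_rot: [[0.549, 0.0, -0.836], [0.836, -0.0, 0.549], [-0.0, -1.0, -0.0]]
force: [-0.2, -0.3, 0.2]
grip_width: 0.0852
[0.53950693 0.25119067 0.14363413]
t 3.00 grasp [0.6132 0.1711 0.2499] psi 56.7 ydir [ 0. -0. -1.] w 0.0852 F [-0.2 -0.3  0.2] q7 19.1
tool shift now cm [ 2.64 10.63 10.57]
turn deg [  0.  -28.8  -0. ] then shift [ 7.4  10.63  7.99]
```

```bash
python3 -m crank '[[1,0,0,0,0,-7.2,0],[1,0,0,0,0,-7.2,0],[1,0,0,0,0,-7.2,0],[1,0,0,0,0,-7.2,0],[1,3.7,0,4,0,0,0]]' >/dev/null
python3 -m crank '[[1,3.7,0,4,0,0,0],[1,0,4,0,0,0,0],[1,0,3,0,0,0,0],[1,0,2,0,0,0,0],[1,0,0,0,0,0,0]]'
python3 go.py 0.5394 0.2512 0.1436 85.5; python3 - <<'E'
from h import *
snap("scene","s1");snap("top","t1")
E
```

```text
t: 4.0
position: [0.5445, 0.2438, 0.2112]
ee_rot: [[0.084, -0.005, -0.996], [0.996, -0.003, 0.084], [-0.004, -1.0, 0.004]]
force: [0.7, -0.1, -0.5]
grip_width: 0.0855
t 4.00 grasp [0.5442 0.2436 0.1572] psi 85.2 ydir [-0.005 -0.003 -1.   ] w 0.0855 F [ 0.7 -0.1 -0.5] q7 29.1
tool shift now cm [0.72 1.36 0.54]
turn deg [-0.3 -0.3 -0.2] then shift [0.7  1.36 0.56]
```

View pics/s1.png

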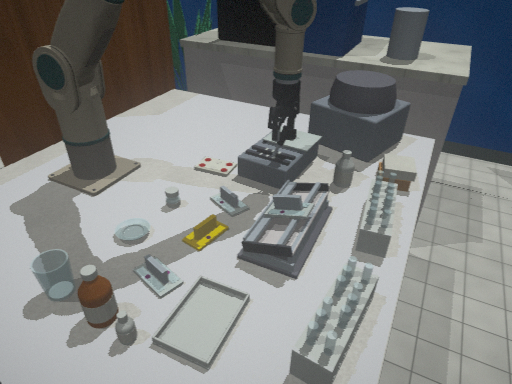

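```bash
python3 -m crank '[[1,0.6,1.2,0.5,0,0,0],[1,0,0,0,0,0,0],[1,0,0,0,0,0,0]]';python3 go.py 0.5394 0.2512 0.1436 85.5;  python3 -m crank '[[0,0,0,0,0,0,0],[0,0,0,0,0,0,0],[0,0,0,0,0,0,0],[0,0,0,0,0,0,0],[0,0,0,0,0,0,0]]' 30; python3 go.py
```

```text
t: 4.4
position: [0.5411, 0.252, 0.2023]
ee_rot: [[0.083, 0.0, -0.997], [0.997, 0.0, 0.083], [0.0, -1.0, -0.0]]
force: [0.3, -0.1, -0.0]
grip_width: 0.0856
t 4.40 grasp [0.5411 0.252  0.1483] psi 85.2 ydir [ 0.  0. -1.] w 0.0856 F [ 0.3 -0.1 -0. ] q7 27.7
tool shift now cm [-0.09  0.47  0.16]
turn deg [ 0.  -0.3  0. ] then shift [-0.09  0.47  0.16]
t: 4.9
position: [0.5418, 0.2493, 0.2021]
ee_rot: [[0.085, 0.0, -0.996], [0.996, -0.004, 0.085], [-0.004, -1.0, -0.001]]
force: [1.1, -5.1, 5.4]
grip_width: 0.0235
t 4.90 grasp [0.5418 0.249  0.1481] psi 85.1 ydir [ 0.    -0.004 -1.   ] w 0.0235 F [ 1.1 -5.1  5.4] q7 27.7
```

```bash
python3 -m crank '[[0,-0.2,-0.2,0.9,0,0,0],[0,0,-0.3,0.9,0,0,0],[0,0,-0.2,1.1,0,0,0],[0,0,-0.1,1.1,0,0,0],[0,0,0,0,0,0,0]]'; python3 go.py; python3 -m crank '[[0,0,0.1,1.1,0,0,0],[0,0,0.1,1.1,0,0,0],[0,0,0.3,1,0,0,0],[0,0,0.3,1,0,0,0],[0,0,0,0,0,0,0]]'; python3 go.py
```

```text
t: 5.4
position: [0.5, 0.2519, 0.2099]
ee_rot: [[0.084, -0.001, -0.996], [0.996, -0.002, 0.084], [-0.002, -1.0, 0.001]]
force: [0.1, -3.3, 0.6]
grip_width: 0.0228
t 5.40 grasp [0.5    0.2518 0.1559] psi 85.2 ydir [-0.001 -0.002 -1.   ] w 0.0228 F [ 0.1 -3.3  0.6] q7 24.6
t: 5.9
position: [0.4584, 0.2548, 0.2015]
ee_rot: [[0.085, -0.002, -0.996], [0.996, -0.003, 0.085], [-0.004, -1.0, 0.001]]
force: [0.4, -5.7, 0.6]
grip_width: 0.023
t 5.90 grasp [0.4583 0.2546 0.1475] psi 85.1 ydir [-0.002 -0.003 -1.   ] w 0.0230 F [ 0.4 -5.7  0.6] q7 20.1
```

```bash
python3 -m crank '[[0,-0.1,0.5,1,0,0,0],[0,0,0.6,1,0,0,0],[0,0,0,0,0,0,0]]'; python3 go.py; python3 -m crank '[[0,0,0.2,0.3,0,0,0],[0,0,0,0,0,0,0]]'; python3 go.py
```

```text
t: 6.2
position: [0.4381, 0.2561, 0.1904]
ee_rot: [[0.084, -0.002, -0.996], [0.996, -0.003, 0.084], [-0.003, -1.0, 0.002]]
force: [-1.5, -4.1, 0.2]
grip_width: 0.0232
t 6.20 grasp [0.4379 0.2559 0.1364] psi 85.2 ydir [-0.002 -0.003 -1.   ] w 0.0232 F [-1.5 -4.1  0.2] q7 17.3
t: 6.4
position: [0.4358, 0.2562, 0.1889]
ee_rot: [[0.085, -0.002, -0.996], [0.996, -0.003, 0.085], [-0.003, -1.0, 0.001]]
force: [-1.2, -5.5, 2.9]
grip_width: 0.0229
t 6.40 grasp [0.4358 0.256  0.1349] psi 85.1 ydir [-0.002 -0.003 -1.   ] w 0.0229 F [-1.2 -5.5  2.9] q7 16.8
```

```bash
python3 -m crank '[[0,-0.1,0.2,0.3,0,0,0],[0,0,0.1,0.2,0,0,0],[0,0,0,0,0,0,0]]'; python3 go.py; python3 -m crank '[[1,0,0,0,0,0,0],[1,0,0,0,0,0,0],[1,0,0,0,0,0,0]]'; python3 -m crank '[[1,0,-4,0,0,0,0],[1,0,-4,0,0,0,0],[1,0,-4,0,0,0,0],[1,0,0,-5,0,0,0],[1,0,0,0,0,0,0]]'; python3 - <<'E'
from h import *
s=snap("scene","s2");t=snap("top","t2");crop(s,230,100,330,180,7,"s2c")
E
```

```text
t: 6.7
position: [0.4316, 0.2563, 0.1859]
ee_rot: [[0.085, 0.0, -0.996], [0.996, -0.001, 0.085], [-0.001, -1.0, -0.0]]
force: [1.3, -5.8, 2.0]
grip_width: 0.023
t 6.70 grasp [0.4316 0.2563 0.1319] psi 85.1 ydir [ 0.    -0.001 -1.   ] w 0.0230 F [ 1.3 -5.8  2. ] q7 16.0
t: 7.0
position: [0.4311, 0.2578, 0.186]
ee_rot: [[0.084, -0.0, -0.996], [0.996, 0.002, 0.084], [0.002, -1.0, 0.0]]
force: [-0.1, 0.4, 0.2]
grip_width: 0.066
t: 7.5
position: [0.4872, 0.2517, 0.3073]
ee_rot: [[0.091, 0.007, -0.996], [0.996, 0.003, 0.091], [0.003, -1.0, -0.007]]
force: [-0.5, -0.9, 0.4]
grip_width: 0.085
```

View pics/s2c.png

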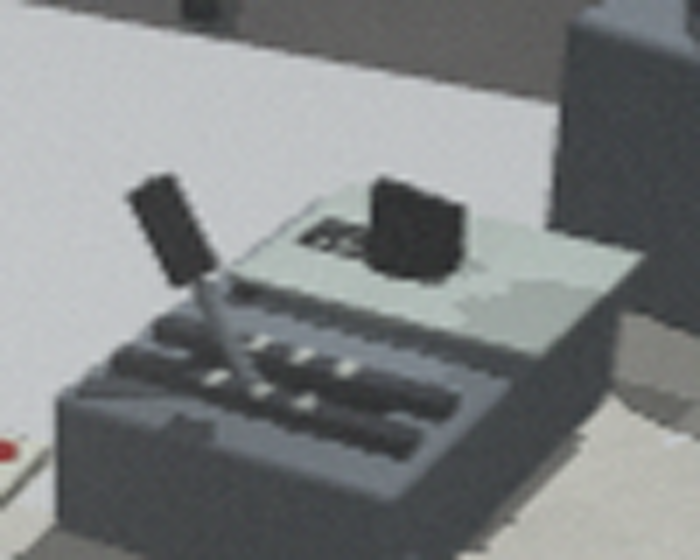

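View pics/t2.png

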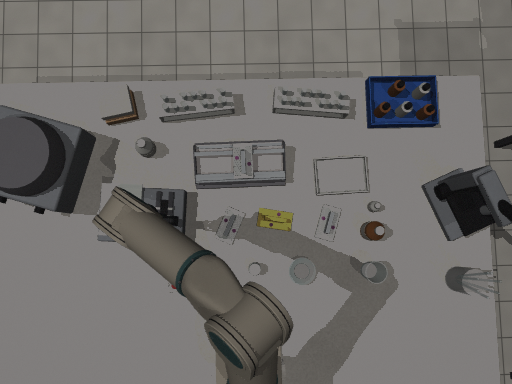

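```bash
python3 - <<'E' | tail -1
from lev import *
s=cv2.imread("pics/s2.png")
L=[(lever(0.0,0,-.068),(0,255,0)),(lever(.15,0,-.068),(0,0,255)),(dial(.15),(255,255,0))]
over(s,"scene",L,230,100,330,180,7,"l_s2")
E
```

```text
dry in deck [ 0.05906762 -0.01045887  0.00024983] -0.8366715515459843
```

View pics/l_s2.png

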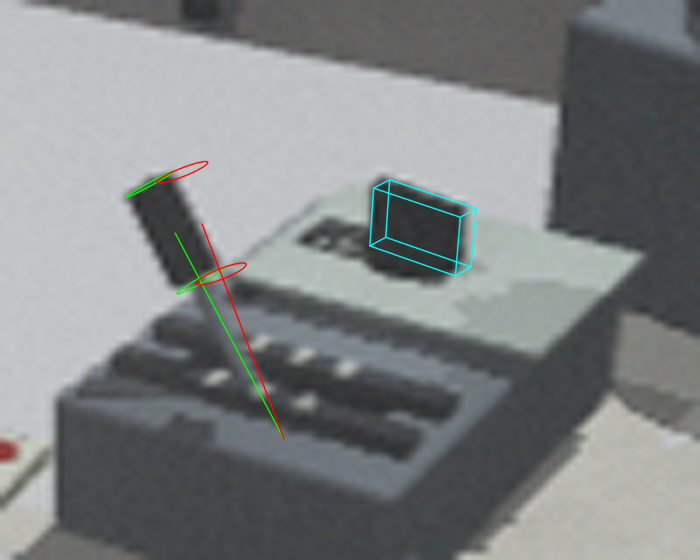

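```bash
cat > go.py <<'E'
# usage: go.py gx gy gz psi [tilt deg about tool x]: turn + shift (after turn) to bring GRASP point (54mm ahead) there
from h import *
import sys
a=[float(x) for x in sys.argv[1:]]
s=robot.get_state();R=s["ee_rot"];p=s["position"];g=p+.054*R[:,1]
psi=np.rad2deg(np.arctan2(R[1,0],R[0,0]))
print("t %.2f grasp %s psi %.1f ydir %s w %.4f F %s M %s q %s"%(s["t"],g.round(4),psi,R[:,1].round(3),s["grip_width"],s["force"].round(1),s["moment"].round(2),s["joint_positions"].round(0)))
if a:
    c=np.deg2rad(a[3]);Rt=np.c_[[np.cos(c),np.sin(c),0],[0,0,-1],[-np.sin(c),np.cos(c),0]]
    if len(a)>4: Rt=Rt@cv2.Rodrigues(np.array([np.deg2rad(a[4]),0,0]))[0]
    G=np.array(a[:3])
    print(" no-turn shift",(R.T@(G-g)*100).round(2)," turn",np.rad2deg(cv2.Rodrigues(R.T@Rt)[0].ravel()).round(1)," after-turn shift",(Rt.T@(G-.054*Rt[:,1]-p)*100).round(2))
E
python3 go.py .633 .003 .203 90.5 -15
```

```text
t 7.60 grasp [0.4817 0.2524 0.2516] psi 85.0 ydir [-0.     0.001 -1.   ] w 0.0853 F [-1.   0.4  0.2] M [ 0.02 -0.01  0.06] q [ -3.  32. -42. 103.  26.  55.  29.]
 no-turn shift [-23.54   4.83 -17.23]  turn [-15.   -5.4  -0.7]  after-turn shift [-25.06   8.37 -11.74]
```

```bash
python3 -m crank '[[0.6,0,0,0,-7.5,-2.7,-0.3],[0.6,0,0,0,-7.5,-2.7,-0.4],[0.6,-4.2,1.4,-2,0,0,0],[0.6,-4.2,1.4,-2,0,0,0],[0.6,-4.2,1.4,-2,0,0,0]]' >/dev/null;python3 -m crank '[[0.6,-4.2,1.4,-2,0,0,0],[0.6,-4.2,1.4,-2,0,0,0],[0.6,-4.1,1.4,-1.7,0,0,0],[0.6,0,0,0,0,0,0],[0.6,0,0,0,0,0,0]]';python3 go.py .633 .003 .203 90.5 -15;python3 - <<'E'
from h import *
s=snap("scene","s3");t=snap("top","t3");crop(s,200,120,360,280,4,"s3c")
E
```

```text
t: 8.6
position: [0.6177, 0.0026, 0.254]
ee_rot: [[-0.009, 0.257, -0.966], [1.0, 0.003, -0.008], [0.001, -0.966, -0.257]]
force: [-0.7, 0.4, 0.1]
grip_width: 0.0513
t 8.60 grasp [0.6315 0.0028 0.2018] psi 90.5 ydir [ 0.257  0.003 -0.966] w 0.0513 F [-0.7  0.4  0.1] M [ 0.09  0.3  -0.02] q [ 20.  36. -36. 107.  41.  35.  50.]
 no-turn shift [ 0.02 -0.08 -0.18]  turn [-0.1 -0.   0.1]  after-turn shift [ 0.03 -0.08 -0.16]
```

View pics/s3c.png

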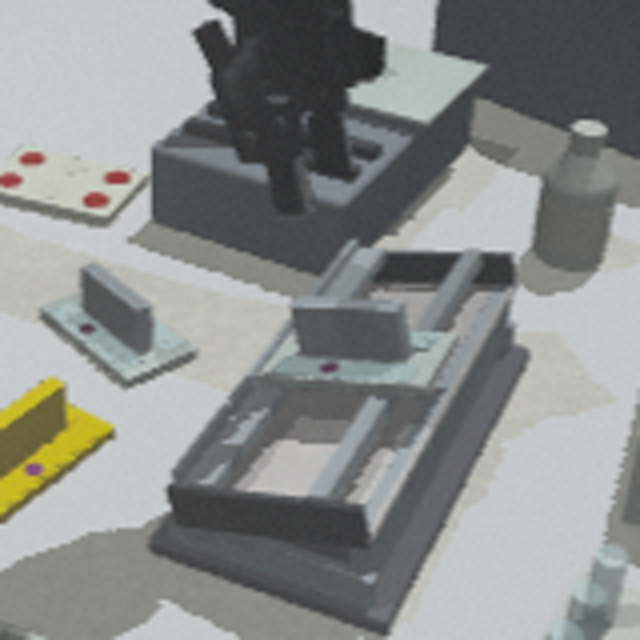

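```bash
python3 -m crank '[[0.6,0,4,-0.2,0,0,0],[0.6,0,3,0,0,0,0],[0.6,0,2,0,0,0,0],[0.6,0,0.8,0,0,0,0],[0.6,0,0,0,0,0,0]]';python3 go.py .659 .003 .1062 90.5 -15; python3 -m crank '[[0,0,0,0,0,0,0],[0,0,0,0,0,0,0],[0,0,0,0,0,0,0],[0,0,0,0,0,0,0],[0,0,0,0,0,0,0]]' 50;python3 go.py
```

```text
t: 9.2
position: [0.6452, 0.0053, 0.1605]
ee_rot: [[-0.013, 0.258, -0.966], [1.0, 0.004, -0.013], [0.0, -0.966, -0.258]]
force: [-0.9, -0.2, -0.4]
grip_width: 0.0515
t 9.20 grasp [0.6591 0.0055 0.1084] psi 90.8 ydir [ 0.258  0.004 -0.966] w 0.0515 F [-0.9 -0.2 -0.4] M [0.   0.28 0.02] q [ 14.  44. -28. 106.  50.  26.  43.]
 no-turn shift [-0.25  0.21  0.07]  turn [-0.1  0.3  0.1]  after-turn shift [-0.24  0.21  0.07]
t: 9.7
position: [0.6463, 0.0034, 0.1625]
ee_rot: [[-0.01, 0.261, -0.965], [1.0, 0.003, -0.01], [-0.0, -0.965, -0.261]]
force: [-2.3, -0.3, 5.4]
grip_width: 0.0123
t 9.70 grasp [0.6604 0.0035 0.1104] psi 90.6 ydir [ 0.261  0.003 -0.965] w 0.0123 F [-2.3 -0.3  5.4] M [0.16 0.49 0.11] q [ 14.  44. -28. 106.  50.  26.  43.]
```

```bash
python3 -m crank '[[0,0,-1,0,0,0,0],[0,0,-2,0,0,0,0],[0,0,-4,0,0,0,0],[0,0,-4,0,0,0,0],[0,0,-3,0,0,0,0]]';python3 go.py .62 -.312 .2 2.4 0;python3 - <<'E'
from h import *
s=snap("scene","s4");crop(s,200,80,360,280,3.5,"s4c")
E
```

```text
t: 10.2
position: [0.6089, 0.0029, 0.2988]
ee_rot: [[-0.011, 0.26, -0.966], [1.0, 0.002, -0.01], [-0.0, -0.966, -0.26]]
force: [0.7, 0.7, -1.0]
grip_width: 0.0124
t 10.20 grasp [0.6229 0.003  0.2466] psi 90.6 ydir [ 0.26   0.002 -0.966] w 0.0124 F [ 0.7  0.7 -1. ] M [-0.01  0.31  0.01] q [ 23.  32. -40. 105.  38.  39.  53.]
 no-turn shift [-31.5    4.35   1.82]  turn [12.  87.7 11.6]  after-turn shift [ -0.21   4.48 -31.51]
```

View pics/s4c.png

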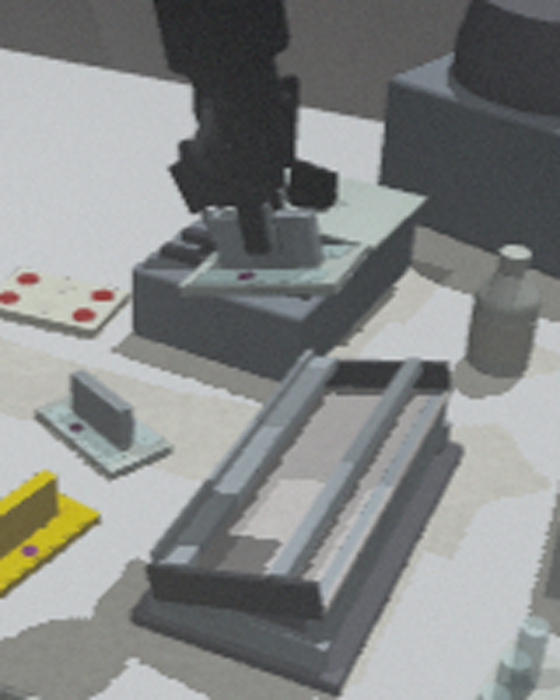

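```bash
python3 -m crank '[[0,0,0,0,7.5,0,0],[0,0,0,0,7.5,0,0],[0,-2.9,0,0,0,8,0],[0,-2.8,0,-0.4,0,8,0],[0,-2.8,0,-0.8,0,8,0]]' >/dev/null; python3 -m crank '[[0,-2.6,0,-1.1,0,8,0],[0,-2.4,0,-1.5,0,8,0],[0,-2.2,0,-1.8,0,8,0],[0,-1.9,0,-2.1,0,8,0],[0,-1.6,0,-2.4,0,8,0]]'>/dev/null; python3 -m crank '[[0,-1.3,0,-2.6,0,8,0],[0,-0.9,0,-2.7,0,8,0],[0,-0.5,0,-2.8,0,8,0],[0,0,0,0,0,0,0],[0,0,0,0,0,0,0]]';python3 go.py .62 -.314 .14 2.4 0
```

```text
t: 11.75
position: [0.6108, -0.3122, 0.2961]
ee_rot: [[0.999, -0.0, -0.045], [0.045, 0.0, 0.999], [-0.0, -1.0, 0.001]]
force: [-0.1, 0.5, -2.3]
grip_width: 0.0123
t 11.75 grasp [ 0.6108 -0.3121  0.2421] psi 2.6 ydir [-0.  0. -1.] w 0.0123 F [-0.1  0.5 -2.3] M [0.03 0.06 0.01] q [ 35.  41. -19.  81.  14.  61.  16.]
 no-turn shift [ 0.91 10.21 -0.23]  turn [-0.   0.2 -0. ]  after-turn shift [ 0.91 10.21 -0.22]
```

```bash
python3 -m crank '[[0,0.9,4,-0.2,0,0,0],[0,0,5,0,0,0,0],[0,0,5,0,0,0,0],[0,0,3,0,0,0,0],[0,0,1.3,0,0,0,0]]'>/dev/null; python3 -m crank '[[0,0,0,0,0,0,0],[0,0,0,0,0,0,0]]';python3 go.py .62 -.314 .041 2.4 0;python3 - <<'E'
from h import *
s=snap("scene","s5");crop(s,80,230,280,380,4,"s5c")
E
```

```text
t: 12.45
position: [0.622, -0.313, 0.1152]
ee_rot: [[0.999, 0.003, -0.046], [0.046, -0.001, 0.999], [0.003, -1.0, -0.001]]
force: [0.3, 0.1, -1.3]
grip_width: 0.0121
t 12.45 grasp [ 0.6222 -0.313   0.0612] psi 2.6 ydir [ 0.003 -0.001 -1.   ] w 0.0121 F [ 0.3  0.1 -1.3] M [-0.02 -0.02  0.04] q [ 33.  53. -16.  86.  19.  43.  12.]
 no-turn shift [-0.23  2.02 -0.09]  turn [0.  0.2 0.2]  after-turn shift [-0.21  2.02 -0.09]
```

View pics/s5c.png

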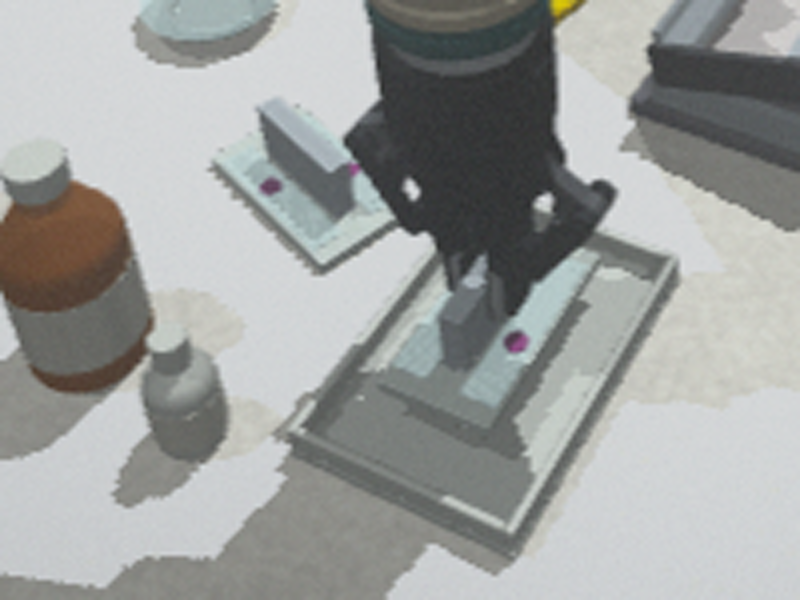

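```bash
python3 -m crank '[[0,0,1,0,0,0,0],[0,0,0.4,0,0,0,0],[0,0,0.2,0,0,0,0],[0,0,0,0,0,0,0]]';python3 go.py; python3 -m crank '[[0,0,0.2,0,0,0,0],[0,0,0.1,0,0,0,0],[0,0,0,0,0,0,0]]';python3 go.py
```

```text
t: 12.9
position: [0.6204, -0.3132, 0.097]
ee_rot: [[0.999, -0.0, -0.045], [0.045, 0.0, 0.999], [-0.0, -1.0, 0.0]]
force: [-0.6, -0.2, -2.1]
grip_width: 0.0119
t 12.90 grasp [ 0.6204 -0.3132  0.043 ] psi 2.6 ydir [-0.  0. -1.] w 0.0119 F [-0.6 -0.2 -2.1] M [ 0.02  0.01 -0.02] q [ 33.  54. -16.  86.  19.  42.  12.]
t: 13.2
position: [0.621, -0.3133, 0.0954]
ee_rot: [[0.999, 0.001, -0.045], [0.045, -0.001, 0.999], [0.001, -1.0, -0.001]]
force: [-1.9, -0.1, 4.6]
grip_width: 0.0122
t 13.20 grasp [ 0.6211 -0.3134  0.0414] psi 2.6 ydir [ 0.001 -0.001 -1.   ] w 0.0122 F [-1.9 -0.1  4.6] M [ 0.06  0.37 -0.01] q [ 33.  54. -15.  86.  19.  42.  12.]
```

```bash
python3 -m crank '[[0.5,0,0,0,0,0,0],[0.5,0,0,0,0,0,0],[0.5,0,0,0,0,0,0],[0.5,0,-2,0,0,0,0],[0.5,0,-4,0,0,0,0]]';python3 -m crank '[[0.5,0,-5,0,0,0,0],[0.5,0,-5,0,0,0,0],[0.5,0,-2,0,0,0,0],[0.5,0,0,0,0,0,0]]';python3 go.py;python3 - <<'E'
from h import *
s=snap("scene","s6");crop(s,60,210,280,380,3.5,"s6c");t=snap("top","t6")
print("amber cap",back("top",(200+720/4,130+403/4),.13),"dropper cap",back("top",(200+711/4,130+302/4),.07))
E
```

```text
t: 13.7
position: [0.6184, -0.3124, 0.1513]
ee_rot: [[0.999, -0.007, -0.046], [0.046, 0.003, 0.999], [-0.006, -1.0, 0.003]]
force: [-0.0, -0.7, 0.8]
grip_width: 0.0429
t: 14.1
position: [0.6225, -0.3138, 0.279]
ee_rot: [[0.999, 0.008, -0.045], [0.045, -0.004, 0.999], [0.008, -1.0, -0.004]]
force: [0.9, 0.5, -0.3]
grip_width: 0.0424
t 14.10 grasp [ 0.623 -0.314  0.225] psi 2.6 ydir [ 0.008 -0.004 -1.   ] w 0.0424 F [ 0.9  0.5 -0.3] M [-0.02 -0.04  0.03] q [ 35.  42. -19.  80.  15.  60.  15.]
amber cap [ 0.43899498 -0.40008081  0.13      ] dropper cap [ 0.51764391 -0.41411472  0.07      ]
```

View pics/s6c.png

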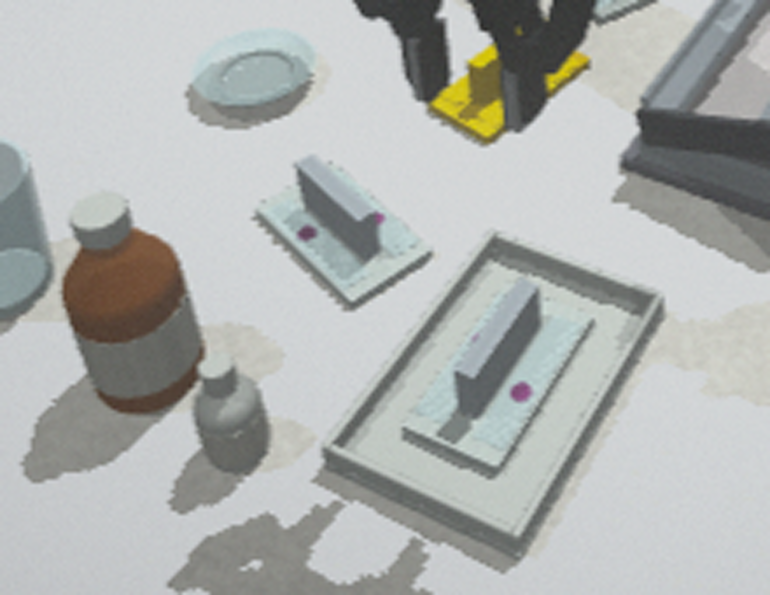

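View pics/t6.png

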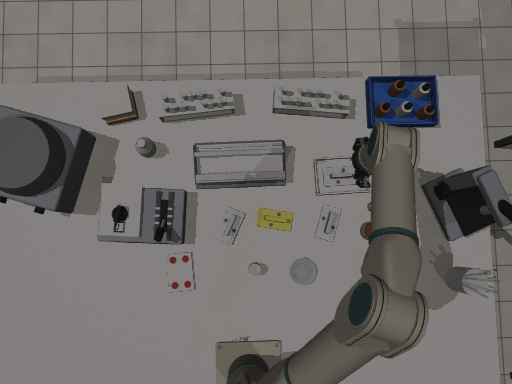

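```bash
python3 - <<'E' | tail -1
from fit1 import *
t=cv2.imread("pics/t6.png");over(t,"top",[(carsegs(cA),(0,0,255)),(carsegs(cB),(0,0,255))],200,190,360,260,5,"o_t6")
E
python3 go.py .4695 -.2684 .15 72.75
```

```text
dry in deck [ 0.05906762 -0.01045887  0.00024983] -0.8366715515459843
t 14.20 grasp [ 0.6203 -0.3132  0.2201] psi 2.6 ydir [-0. -0. -1.] w 0.0424 F [ 0.2 -0.   0.3] M [ 0.01  0.05 -0.01] q [ 35.  43. -19.  80.  15.  60.  15.]
 no-turn shift [-14.86   7.01   5.16]  turn [  0.  -70.2  -0. ]  after-turn shift [-0.19  7.01 15.73]
```

View pics/o_t6.png

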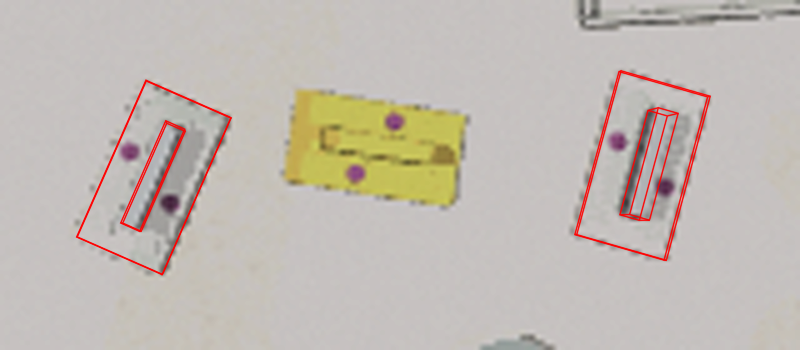

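```bash
python3 -m crank '[[0.6,0,0,0,0,-7.8,0],[0.6,0,0,0,0,-7.8,0],[0.6,0,0,0,0,-7.8,0],[0.6,0,0,0,0,-7.8,0],[0.6,0,0,0,0,-7.8,0]]'>/dev/null; python3 -m crank '[[0.6,0,0,0,0,-7.8,0],[0.6,0,0,0,0,-7.8,0],[0.6,0,0,0,0,-7.8,0],[0.6,0,0,0,0,-7.8,0],[0.6,0,0,3.9,0,0,0]]'>/dev/null; python3 -m crank '[[0.6,0,2,3.9,0,0,0],[0.6,0,2,3.9,0,0,0],[0.6,-0.2,2,3.9,0,0,0],[0.6,0,1,0,0,0,0],[0.6,0,0,0,0,0,0]]';python3 go.py .4695 -.2684 .037 72.75
```

```text
t: 15.7
position: [0.4687, -0.2686, 0.2017]
ee_rot: [[0.296, -0.005, -0.955], [0.955, 0.002, 0.296], [0.001, -1.0, 0.006]]
force: [1.0, 0.1, 1.7]
grip_width: 0.0511
t 15.70 grasp [ 0.4684 -0.2684  0.1477] psi 72.8 ydir [-0.005  0.002 -1.   ] w 0.0511 F [1.  0.1 1.7] M [ 0.01 -0.08 -0.01] q [ 50.  39. -35. 109.  33.  42.  68.]
 no-turn shift [ 0.02 11.07 -0.16]  turn [-0.3  0.   0.1]  after-turn shift [ 0.04 11.07 -0.07]
```

```bash
python3 -m crank '[[0.6,0,4,-0.1,0,0,0],[0.6,0,4,0,0,0,0],[0.6,0,2,0,0,0,0],[0.6,0,0.9,0,0,0,0],[0.6,0,0,0,0,0,0]]'; python3 go.py .4695 -.2684 .037 72.75; python3 -m crank '[[0,0,0,0,0,0,0],[0,0,0,0,0,0,0],[0,0,0,0,0,0,0],[0,0,0,0,0,0,0],[0,0,0,0,0,0,0]]' 50;python3 go.py
```

```text
t: 16.2
position: [0.4727, -0.269, 0.0942]
ee_rot: [[0.295, -0.001, -0.955], [0.955, 0.001, 0.295], [0.001, -1.0, 0.001]]
force: [0.7, 0.5, 1.0]
grip_width: 0.0514
t 16.20 grasp [ 0.4726 -0.2689  0.0402] psi 72.8 ydir [-0.001  0.001 -1.   ] w 0.0514 F [0.7 0.5 1. ] M [-0.03  0.05  0.01] q [ 44.  48. -27. 112.  42.  30.  60.]
 no-turn shift [-0.04  0.32  0.31]  turn [-0.   0.1  0. ]  after-turn shift [-0.04  0.32  0.32]
t: 16.7
position: [0.473, -0.2695, 0.0967]
ee_rot: [[0.296, 0.003, -0.955], [0.955, -0.001, 0.296], [-0.0, -1.0, -0.003]]
force: [-1.0, 0.3, 6.9]
grip_width: 0.0119
t 16.70 grasp [ 0.4731 -0.2696  0.0427] psi 72.8 ydir [ 0.003 -0.001 -1.   ] w 0.0119 F [-1.   0.3  6.9] M [ 0.16  0.05 -0.02] q [ 44.  48. -27. 112.  42.  30.  60.]
```

```bash
python3 -m crank '[[0,0,-2,0,0,0,0],[0,0,-4,0,0,0,0],[0,0,-4,0,0,0,0],[0,0,-4,0,0,0,0],[0,0,-4,0,0,0,0]]'
cat > dk.py <<'E'
from fit1 import *
for a in ((.0668,-.055,.0427),(.0668,-.055,.1227)): print(a,(Rz(deck[2])@DT@np.array(a)+[deck[0],deck[1],.06]).round(4))
E
python3 dk.py | tail -2; python3 - <<'E'
from h import *
s=snap("scene","s7");crop(s,80,100,360,330,2.8,"s7c")
E
```

```text
t: 17.2
position: [0.4711, -0.2693, 0.2768]
ee_rot: [[0.296, -0.001, -0.955], [0.955, -0.0, 0.296], [-0.0, -1.0, 0.001]]
force: [1.0, -0.8, -3.1]
grip_width: 0.0118
(0.0668, -0.055, 0.0427) [ 0.6645 -0.0415  0.1185]
(0.0668, -0.055, 0.1227) [ 0.6438 -0.0418  0.1958]
```

View pics/s7c.png

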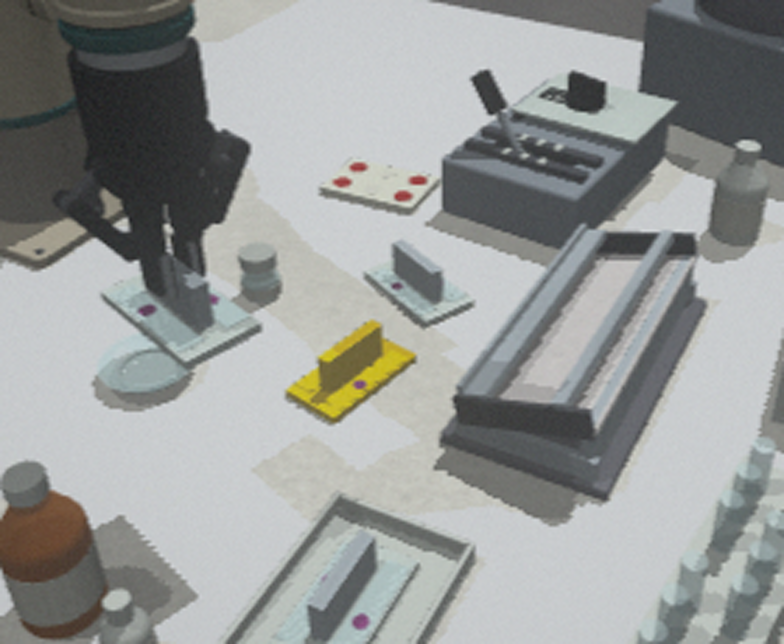

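```bash
python3 go.py .6438 -.0418 .1958 90.96 -15; python3 -m crank '[[0,0,-1,0,-5,-6,0],[0,0,-1,0,-5,-6,0],[0,0,-1,0,-5,-6.2,0],[0,0,0,0,0,0,0]]'; python3 go.py .6438 -.0418 .1958 90.96 -15
```

```text
t 17.25 grasp [ 0.4747 -0.2701  0.229 ] psi 72.8 ydir [ 0.008 -0.005 -1.   ] w 0.0117 F [2.3 0.5 2. ] M [-0.03 -0.2   0.02] q [ 53.  33. -40. 105.  27.  51.  73.]
 no-turn shift [26.81  3.35 -9.37]  turn [-14.4 -18.   -2.6]  after-turn shift [ 22.51   7.51 -14.48]
t: 17.65
position: [0.4668, -0.2692, 0.3051]
ee_rot: [[-0.013, 0.253, -0.967], [0.999, -0.038, -0.023], [-0.043, -0.967, -0.253]]
force: [0.4, -1.0, -2.4]
grip_width: 0.0119
t 17.65 grasp [ 0.4805 -0.2712  0.2529] psi 90.7 ydir [ 0.253 -0.038 -0.967] w 0.0119 F [ 0.4 -1.  -2.4] M [0.05 0.46 0.02] q [ 63.  29. -48. 114.  32.  35.  88.]
 no-turn shift [ 22.96   8.79 -14.87]  turn [-0.4  0.4 -2.4]  after-turn shift [ 22.44   9.84 -14.63]
```

```bash
python3 -m crank '[[0,0,0,0,-0.4,0.4,-2.4],[0,3.7,1.2,-2.4,0,0,0],[0,3.7,1.6,-2.4,0,0,0],[0,3.7,1.6,-2.4,0,0,0],[0,3.7,1.6,-2.4,0,0,0]]'>/dev/null;python3 -m crank '[[0,3.7,1.6,-2.4,0,0,0],[0,3.7,1.6,-2.4,0,0,0],[0,0,0,0,0,0,0],[0,0,0,0,0,0,0]]'; python3 go.py .6645 -.0415 .1185 90.96 -15
python3 - <<'E'
from h import *
s=snap("scene","s8");crop(s,210,80,360,280,3.5,"s8c")
E
```

```text
t: 18.55
position: [0.6286, -0.0413, 0.2528]
ee_rot: [[-0.02, 0.258, -0.966], [1.0, 0.006, -0.019], [0.001, -0.966, -0.258]]
force: [-0.7, -0.5, -3.7]
grip_width: 0.0114
t 18.55 grasp [ 0.6425 -0.041   0.2007] psi 91.1 ydir [ 0.258  0.006 -0.966] w 0.0114 F [-0.7 -0.5 -3.7] M [-0.1   0.49  0.01] q [ 24.  37. -36. 105.  39.  34.  58.]
 no-turn shift [-0.1   8.51 -0.  ]  turn [-0.   0.1  0.1]  after-turn shift [-0.08  8.51  0.01]
```

View pics/s8c.png

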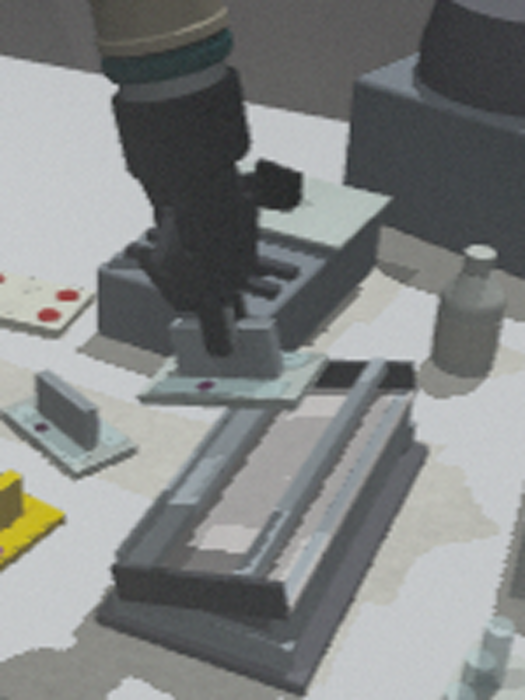

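```bash
python3 -m crank '[[0,-0.1,3,0,0,0,0],[0,0,2.5,0,0,0,0],[0,0,1.5,0,0,0,0],[0,0,0.7,0,0,0,0],[0,0,0,0,0,0,0]]'; python3 go.py .6645 -.0415 .1185 90.96 -15;python3 -m crank '[[0,0,0.3,0,0,0,0],[0,0,0.2,0,0,0,0],[0,0,0,0,0,0,0]]'; python3 go.py .6645 -.0415 .1185 90.96 -15
```

```text
t: 19.1
position: [0.6483, -0.0451, 0.1791]
ee_rot: [[-0.017, 0.26, -0.965], [1.0, 0.005, -0.016], [0.001, -0.966, -0.26]]
force: [-0.4, -0.3, -1.6]
grip_width: 0.0119
t 19.10 grasp [ 0.6623 -0.0448  0.1269] psi 90.9 ydir [ 0.26   0.005 -0.966] w 0.0119 F [-0.4 -0.3 -1.6] M [0.04 0.44 0.  ] q [ 20.  43. -29. 105.  45.  27.  52.]
 no-turn shift [0.33 0.87 0.  ]  turn [ 0.1 -0.   0. ]  after-turn shift [ 0.33  0.87 -0.01]
t: 19.4
position: [0.6501, -0.0445, 0.1755]
ee_rot: [[-0.018, 0.262, -0.965], [1.0, 0.005, -0.017], [0.001, -0.965, -0.262]]
force: [0.1, 0.2, -2.2]
grip_width: 0.0117
t 19.40 grasp [ 0.6642 -0.0442  0.1234] psi 91.0 ydir [ 0.262  0.005 -0.965] w 0.0117 F [ 0.1  0.2 -2.2] M [0.02 0.48 0.04] q [ 20.  43. -29. 105.  46.  27.  52.]
 no-turn shift [0.27 0.48 0.1 ]  turn [0.2 0.  0. ]  after-turn shift [0.27 0.48 0.08]
```

```bash
python3 -m crank '[[0,0,0.3,0.1,0,0,0],[0,0,0,0,0,0,0]]'; python3 go.py;python3 -m crank '[[0,0,0.2,0,0,0,0],[0,0,0,0,0,0,0]]'; python3 go.py .6645 -.0415 .1185 90.96 -15
```

```text
t: 19.6
position: [0.6495, -0.0444, 0.1717]
ee_rot: [[-0.018, 0.261, -0.965], [1.0, 0.005, -0.017], [0.001, -0.965, -0.261]]
force: [-0.6, -0.2, -3.1]
grip_width: 0.0118
t 19.60 grasp [ 0.6636 -0.0441  0.1195] psi 91.0 ydir [ 0.261  0.005 -0.965] w 0.0118 F [-0.6 -0.2 -3.1] M [-0.02  0.43  0.08] q [ 19.  44. -28. 105.  46.  26.  52.]
t: 19.8
position: [0.6504, -0.0443, 0.1699]
ee_rot: [[-0.018, 0.262, -0.965], [1.0, 0.005, -0.017], [0.001, -0.965, -0.262]]
force: [-0.1, -0.0, -2.9]
grip_width: 0.0118
t 19.80 grasp [ 0.6645 -0.044   0.1178] psi 91.0 ydir [ 0.262  0.005 -0.965] w 0.0118 F [-0.1 -0.  -2.9] M [-0.04  0.42 -0.06] q [ 19.  44. -28. 105.  46.  26.  52.]
 no-turn shift [ 0.25 -0.06 -0.02]  turn [0.2 0.1 0.1]  after-turn shift [ 0.26 -0.06 -0.04]
```

```bash
python3 -m crank '[[0,0,0.2,0,0,0,0],[0,0,0,0,0,0,0]]'|grep force;python3 -m crank '[[0,0,0.2,0,0,0,0],[0,0,0,0,0,0,0]]'|grep force; python3 go.py .6645 -.0415 .1185 90.96 -15; python3 - <<'E'
from h import *
s=snap("scene","s9");crop(s,220,150,350,270,6,"s9c")
E
```

```text
force: [-9.2, -0.2, 14.1]
force: [-17.0, -1.6, 30.1]
t 20.20 grasp [ 0.6645 -0.044   0.1177] psi 91.0 ydir [ 0.262  0.003 -0.965] w 0.0120 F [-17.   -1.6  30.1] M [-0.07  2.33 -0.02] q [ 19.  44. -28. 105.  46.  26.  51.]
 no-turn shift [ 0.25 -0.08 -0.02]  turn [ 0.2  0.1 -0.1]  after-turn shift [ 0.24 -0.08 -0.04]
```

View pics/s9c.png

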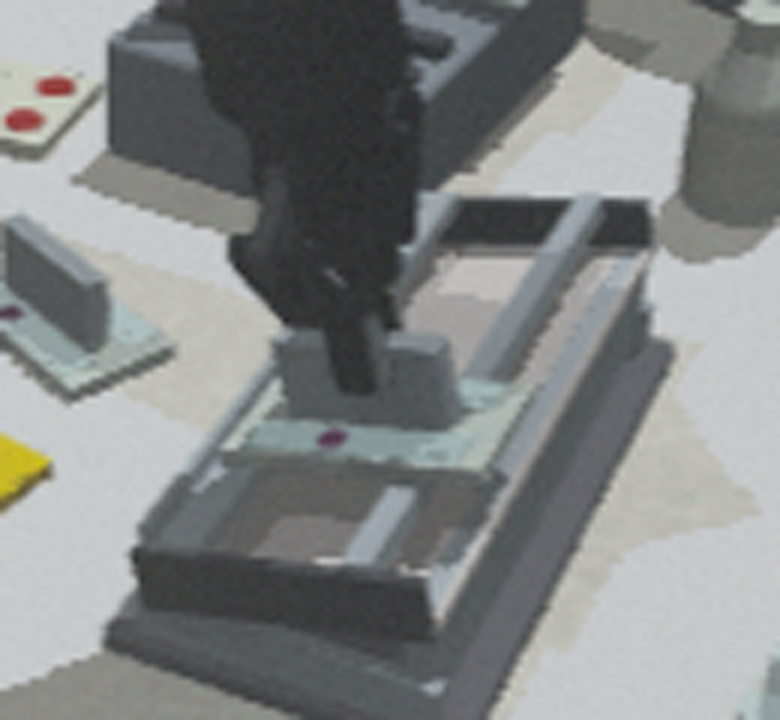

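```bash
python3 -m crank '[[0,0,-0.3,0,0,0,0],[0,0,0,0,0,0,0]]'|grep force; python3 -m crank '[[0.5,0,0,0,0,0,0],[0.5,0,0,0,0,0,0],[0.5,0,0,0,0,0,0],[0.5,0,-2,0,0,0,0],[0.5,0,-4,0,0,0,0]]'|grep force;python3 -m crank '[[0.5,0,-5,0,0,0,0],[0.5,0,-5,0,0,0,0],[0.5,0,0,5,0,0,0],[0.5,0,0,5,0,0,0],[0.5,0,0,0,0,0,0]]'; python3 - <<'E'
from h import *
s=snap("scene","s10");crop(s,180,120,350,270,4.5,"s10c");t=snap("top","t10");crop(t,190,130,350,270,5,"t10c")
E
```

```text
force: [-6.2, -0.4, 13.6]
force: [0.4, -0.5, 0.1]
t: 21.45
position: [0.501, -0.0479, 0.2927]
ee_rot: [[-0.019, 0.245, -0.969], [1.0, 0.001, -0.02], [-0.003, -0.97, -0.245]]
force: [-0.1, -1.1, -1.0]
grip_width: 0.0426
```

View pics/s10c.png

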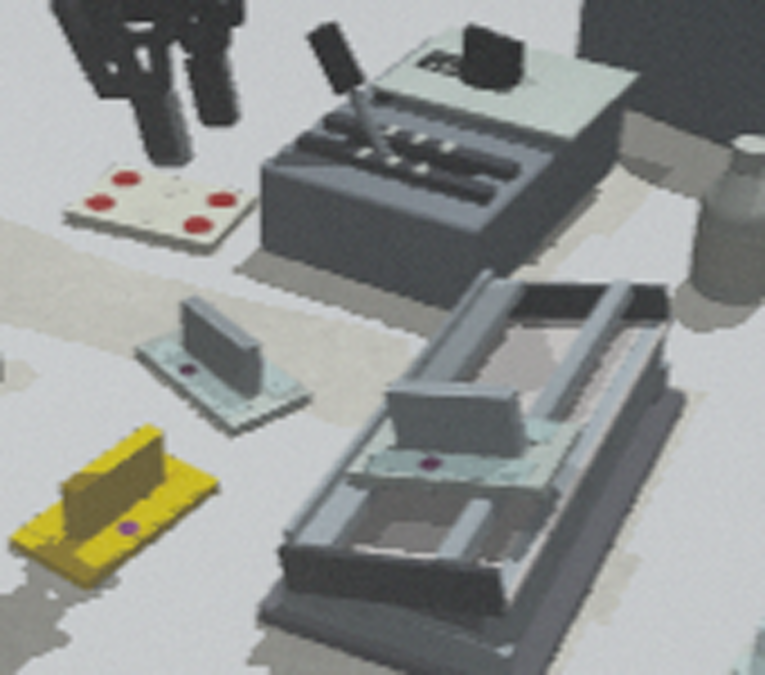

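View pics/t10c.png

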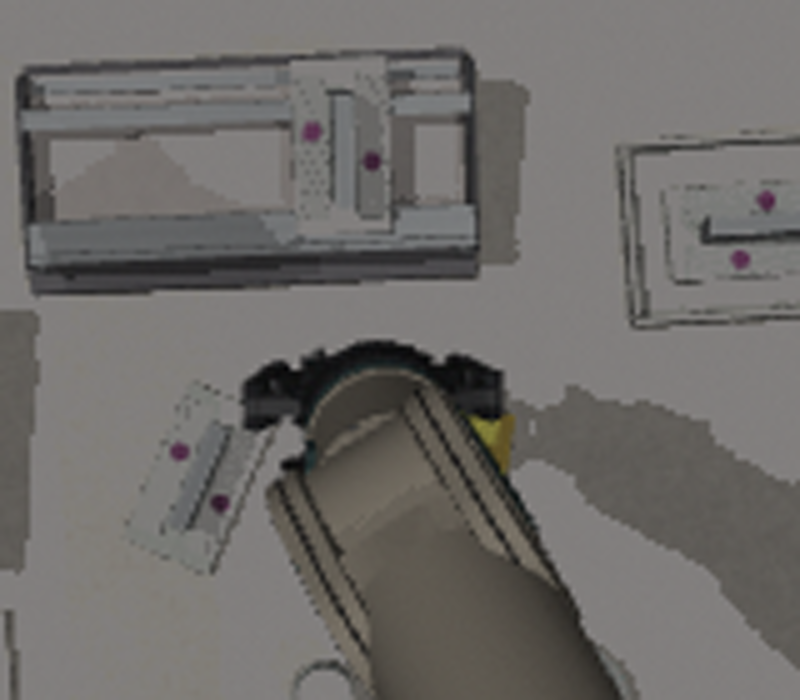

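```bash
cat > ov.py <<'E'
from fit1 import *
import sys
n,img,out,x0,y0,x1,y1,s=sys.argv[1:9]
M=Rz(deck[2])@DT;o=np.array([deck[0],deck[1],.06])
L=[(boxsegs((-.005,-.14,0),(0,.14,.007),M,o),(255,0,255)),(boxsegs((0.02,-.14,-.001),(.078,.14,0),M,o),(255,0,255))]
for a in sys.argv[9:]:
    x,y=map(float,a.split(","));t=o+M@np.array([x,y,0])
    L.append((boxsegs((-.055,-.03,0),(.055,.03,.008),M,t)+boxsegs((-.035,-.0065,.008),(.035,.0065,.044),M,t),(0,255,255)))
over(cv2.imread(f"pics/{img}.png"),n,L,int(x0),int(y0),int(x1),int(y1),float(s),out)
E
python3 ov.py top t10 ov1 190 130 300 195 7 .063,-.057 >/dev/null;python3 ov.py scene s10 ov2 230 160 340 270 6 .063,-.057 >/dev/null
```

```text
(no output)
```

View pics/ov1.png

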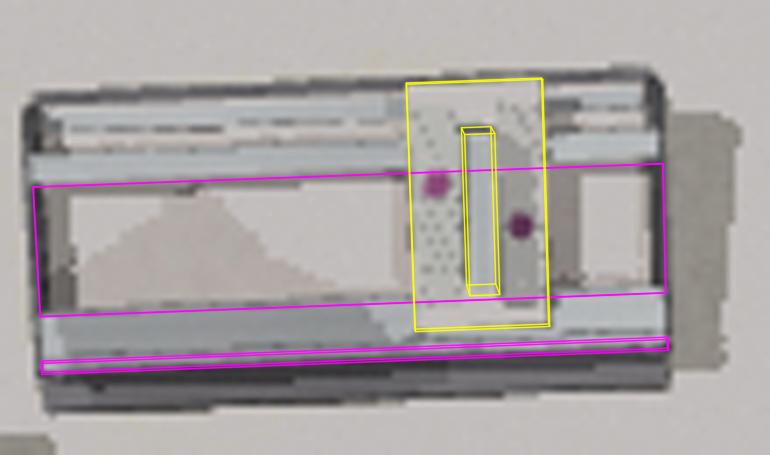

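View pics/ov2.png

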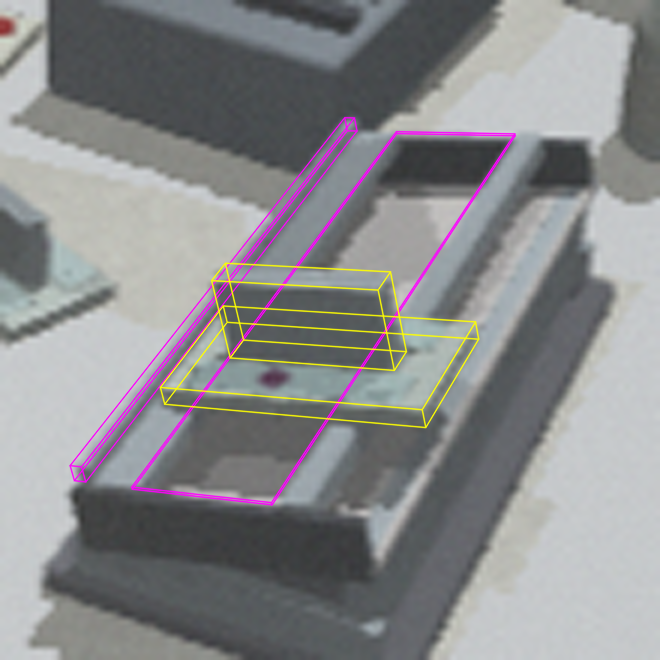

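View zoom.

```bash
python3 - <<'E'
from h import *
crop(cv2.imread("pics/s10.png"),235,170,315,270,8,"z10")
crop(cv2.imread("pics/s7.png"),235,170,315,270,8,"z7")
E
```

```text
(no output)
```

View pics/z10.png

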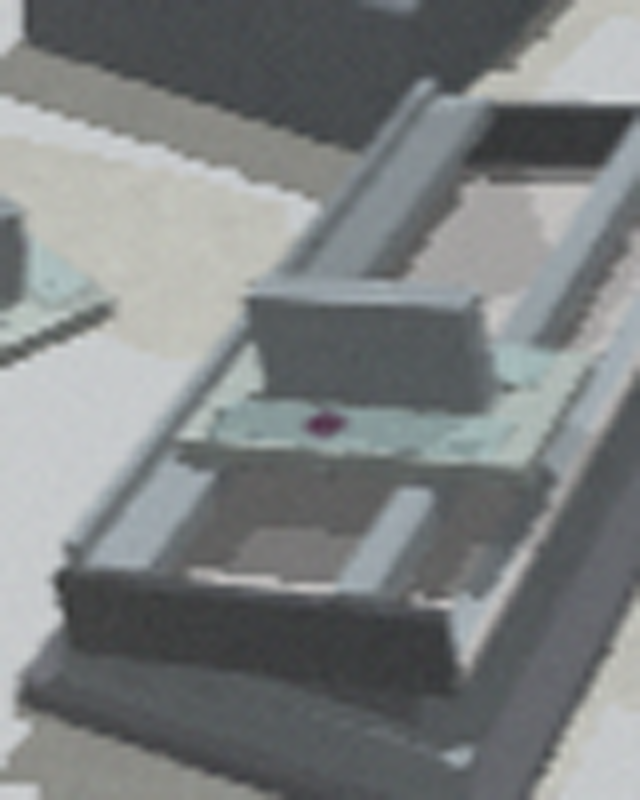

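View pics/z7.png

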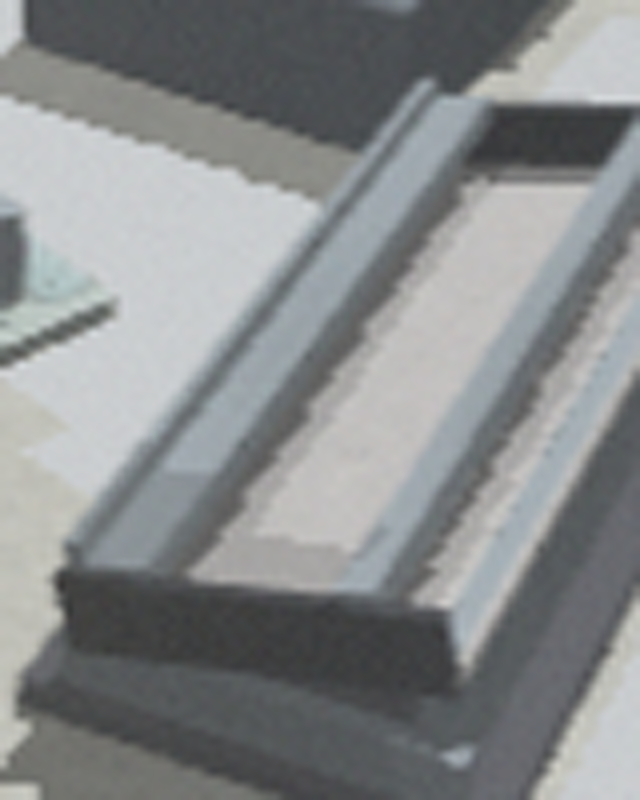

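```bash
python3 go.py .4693 .0479 .15 65
```

```text
t 21.55 grasp [ 0.5249 -0.047   0.2447] psi 91.0 ydir [ 0.26   0.005 -0.966] w 0.0427 F [ 1.  -0.4  1.2] M [-0.03  0.19  0.02] q [ 33.  25. -41. 119.  35.  31.  59.]
 no-turn shift [9.59 7.74 7.67]  turn [14.8 25.9  3.4]  after-turn shift [6.86 9.28 7.79]
```

```bash
python3 -m crank '[[0.6,0,0,0,3.7,6.5,0.8],[0.6,0,0,0,3.7,6.5,0.9],[0.6,0,0,0,3.7,6.5,0.9],[0.6,0,0,0,3.7,6.4,0.8],[0.6,3.4,2,3.9,0,0,0]]'>/dev/null;python3 -m crank '[[0.6,3.4,2,3.9,0,0,0],[0.6,0,2,0,0,0,0],[0.6,0,0,0,0,0,0],[0.6,0,0,0,0,0,0]]'; python3 go.py .4693 .0479 .039 65; python3 - <<'E'
from h import *
s=snap("scene","s11");crop(s,150,120,310,270,4.5,"s11c")
E
```

```text
t: 22.45
position: [0.4761, 0.0384, 0.2414]
ee_rot: [[0.424, 0.003, -0.906], [0.906, 0.002, 0.424], [0.003, -1.0, -0.002]]
force: [0.1, -0.6, 0.1]
grip_width: 0.0513
t 22.45 grasp [0.4763 0.0385 0.1874] psi 64.9 ydir [ 0.003  0.002 -1.   ] w 0.0513 F [ 0.1 -0.6  0.1] M [-0.02 -0.01 -0.06] q [ 16.  31. -34. 117.  26.  40.  30.]
 no-turn shift [ 0.51 14.84  1.06]  turn [ 0.1 -0.1  0.2]  after-turn shift [ 0.57 14.84  1.02]
```

View pics/s11c.png

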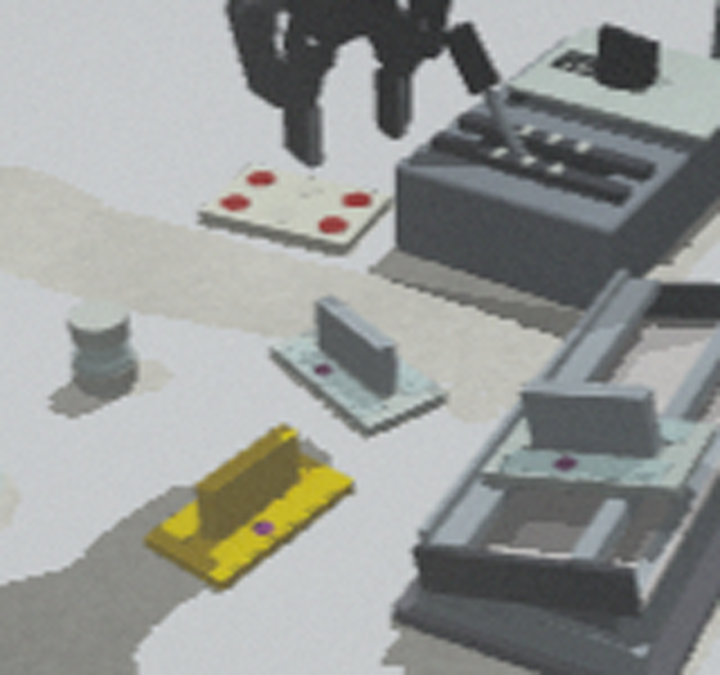

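```bash
python3 -m crank '[[0.6,0.6,4,1,0,0,0],[0.6,0,4,0,0,0,0],[0.6,0,4,0,0,0,0],[0.6,0,2,0,0,0,0],[0.6,0,0.7,0,0,0,0]]'; python3 -m crank '[[0.6,0,0,0,0,0,0]]'>/dev/null; python3 go.py .4693 .0479 .039 65;
```

```text
t: 23.0
position: [0.469, 0.0474, 0.0929]
ee_rot: [[0.425, 0.001, -0.905], [0.905, 0.0, 0.425], [0.001, -1.0, -0.001]]
force: [0.4, -0.8, -0.1]
grip_width: 0.0514
t 23.10 grasp [0.4693 0.0479 0.0401] psi 64.9 ydir [ 0.002  0.001 -1.   ] w 0.0512 F [-0.3 -0.1  1.1] M [-0.03  0.05 -0.  ] q [  3.  44. -17. 123.  42.  18.  14.]
 no-turn shift [-0.    0.11  0.  ]  turn [ 0.1 -0.1  0.1]  after-turn shift [ 0.01  0.11 -0.01]
```

```bash
python3 -m crank '[[0,0,0,0,0,0,0],[0,0,0,0,0,0,0],[0,0,0,0,0,0,0],[0,0,0,0,0,0,0],[0,0,0,0,0,0,0]]' 50;python3 go.py; python3 -m crank '[[0,0,-2,0,0,0,0],[0,0,-4,0,0,0,0],[0,0,-4,0,0,0,0],[0,0,-4,0,0,0,0],[0,0,-4,0,0,0,0]]';python3 - <<'E'
from h import *
s=snap("scene","s12");crop(s,130,80,330,270,4,"s12c")
E
```

```text
t: 23.6
position: [0.4693, 0.0483, 0.0955]
ee_rot: [[0.423, 0.005, -0.906], [0.906, 0.002, 0.423], [0.004, -1.0, -0.004]]
force: [-0.3, -0.5, 5.3]
grip_width: 0.012
t 23.60 grasp [0.4695 0.0484 0.0415] psi 65.0 ydir [ 0.005  0.002 -1.   ] w 0.0120 F [-0.3 -0.5  5.3] M [-0.03  0.07 -0.04] q [  3.  44. -18. 123.  42.  18.  14.]
t: 24.1
position: [0.4673, 0.0477, 0.2763]
ee_rot: [[0.423, 0.002, -0.906], [0.906, 0.001, 0.423], [0.002, -1.0, -0.001]]
force: [1.2, 0.4, -2.7]
grip_width: 0.012
```

View pics/s12c.png

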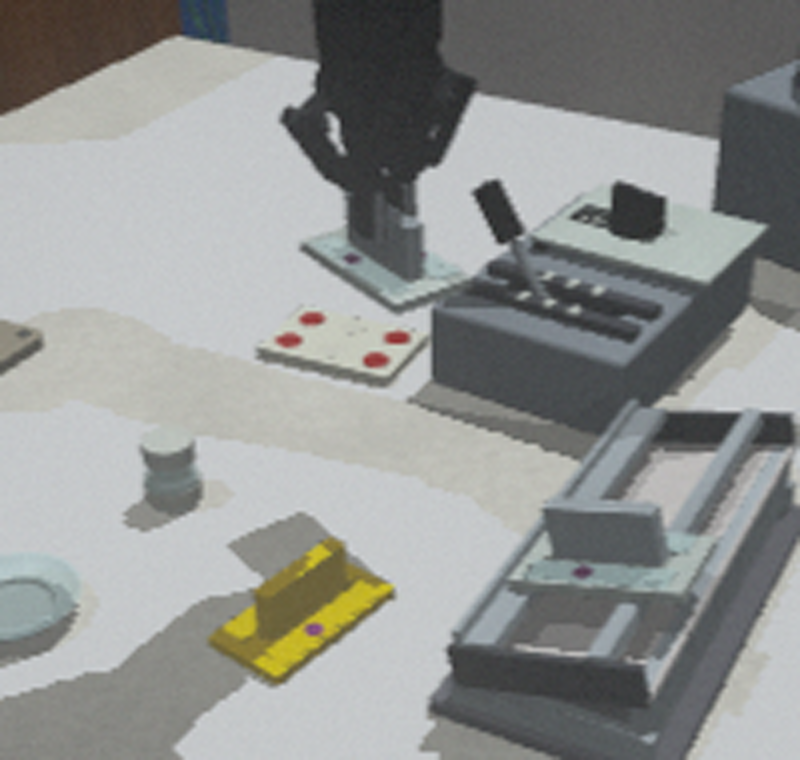

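```bash
sed -i 's/for a in .*: print/for a in ((.063,.055,.0415),(.063,.055,.1215)): print/' dk.py; python3 dk.py | tail -2; python3 -m crank '[[0,0,-1,0,-3.7,-6.5,0.6],[0,0,-1,0,-3.7,-6.5,0.8],[0,0,-1,0,-3.7,-6.5,0.8],[0,0,-1,0,-3.7,-6.5,0.8],[0,0,0,0,0,0,0]]'; python3 go.py .6402 .0679 .1935 90.96 -15
```

```text
(0.063, 0.055, 0.0415) [0.6593 0.0685 0.1164]
(0.063, 0.055, 0.1215) [0.6386 0.0681 0.1937]
t: 24.65
position: [0.463, 0.0503, 0.3149]
ee_rot: [[-0.008, 0.241, -0.97], [0.994, -0.102, -0.034], [-0.108, -0.965, -0.239]]
force: [1.0, -0.2, -2.4]
grip_width: 0.0118
t 24.65 grasp [0.4761 0.0448 0.2628] psi 90.5 ydir [ 0.241 -0.102 -0.965] w 0.0118 F [ 1.  -0.2 -2.4] M [ 0.16  0.39 -0.01] q [ 15.  19. -39. 123.  39.  37.  39.]
 no-turn shift [  2.91  10.41 -14.35]  turn [-1.1  1.1 -6.1]  after-turn shift [  1.46  10.92 -13.99]
```

```bash
python3 -m crank '[[0,0,0,0,-1.1,1.1,-6.1],[0,0,0,0,0,0,0]]'>/dev/null; python3 go.py .6386 .0681 .1937 90.96 -15
```

```text
t 24.85 grasp [0.4777 0.0471 0.2611] psi 90.3 ydir [ 0.254  0.004 -0.967] w 0.0115 F [-0.2 -0.6 -3. ] M [-0.08  0.35 -0.07] q [ 22.  19. -42. 124.  34.  31.  46.]
 no-turn shift [  1.98  10.62 -13.86]  turn [-0.3 -0.6 -0. ]  after-turn shift [  1.82  10.68 -13.81]
```

```bash
python3 -m crank '[[0,0.5,2,-3.5,-0.3,-0.6,0],[0,0.5,2.9,-3.5,0,0,0],[0,0.4,2.9,-3.4,0,0,0],[0,0.4,2.9,-3.4,0,0,0],[0,0,0,0,0,0,0]]'>/dev/null; python3 -m crank '[[0,0,0,0,0,0,0]]';python3 go.py .6593 .0685 .1164 90.96 -15
```

```text
t: 25.45
position: [0.6249, 0.0715, 0.2444]
ee_rot: [[-0.022, 0.258, -0.966], [1.0, 0.004, -0.022], [-0.002, -0.966, -0.258]]
force: [-0.8, -0.7, -1.9]
grip_width: 0.012
t 25.45 grasp [0.6388 0.0717 0.1923] psi 91.3 ydir [ 0.258  0.004 -0.966] w 0.0120 F [-0.8 -0.7 -1.9] M [ 0.06  0.47 -0.04] q [ 12.  37. -35. 105.  44.  35.  43.]
 no-turn shift [-0.35  7.86 -0.02]  turn [-0.1  0.3 -0. ]  after-turn shift [-0.36  7.86 -0.01]
```

```bash
python3 -m crank '[[0,-0.3,3,0,0,0.3,0],[0,0,2.5,0,0,0,0],[0,0,1.3,0,0,0,0],[0,0,0.6,0,0,0,0],[0,0,0,0,0,0,0]]'|grep force; python3 go.py .6593 .0685 .1164 90.96 -15; python3 -m crank '[[0,0,0.2,0,0,0,0],[0,0,0,0,0,0,0]]'|grep force;  python3 go.py .6593 .0685 .1164 90.96 -15
```

```text
force: [-0.0, -0.0, -1.7]
t 25.95 grasp [0.6584 0.0692 0.1232] psi 91.1 ydir [ 0.262  0.005 -0.965] w 0.0118 F [-0.  -0.  -1.7] M [0.02 0.45 0.01] q [  8.  43. -28. 105.  50.  28.  37.]
 no-turn shift [-0.07  0.68  0.09]  turn [0.2 0.1 0. ]  after-turn shift [-0.07  0.68  0.07]
force: [1.1, -0.1, -3.2]
t 26.15 grasp [0.6596 0.0691 0.1221] psi 91.1 ydir [ 0.263  0.005 -0.965] w 0.0121 F [ 1.1 -0.1 -3.2] M [-0.01  0.43  0.04] q [  8.  43. -28. 105.  50.  28.  37.]
 no-turn shift [-0.06  0.54  0.18]  turn [0.3 0.1 0.1]  after-turn shift [-0.06  0.54  0.15]
```

```bash
python3 -m crank '[[0,0,0.4,0.1,0,0,0],[0,0,0,0,0,0,0]]'|grep force;python3 -m crank '[[0,0,0.2,0,0,0,0],[0,0,0,0,0,0,0]]'|grep force;python3 go.py .6593 .0685 .1164 90.96 -15
```

```text
force: [0.1, -0.1, -1.6]
force: [-4.8, -0.5, 5.9]
t 26.55 grasp [0.6597 0.0689 0.116 ] psi 91.1 ydir [ 0.262  0.004 -0.965] w 0.0121 F [-4.8 -0.5  5.9] M [-0.1   0.86  0.01] q [  8.  44. -27. 105.  51.  28.  36.]
 no-turn shift [-0.04 -0.05  0.02]  turn [ 0.2  0.1 -0. ]  after-turn shift [-0.04 -0.05  0.01]
```

```bash
python3 -m crank '[[0,0,0.1,0,0,0,0],[0,0,0,0,0,0,0]]'|grep force; python3 -m crank '[[0.5,0,0,0,0,0,0],[0.5,0,0,0,0,0,0],[0.5,0,0,0,0,0,0],[0.5,0,-2,0,0,0,0],[0.5,0,-4,0,0,0,0]]'|grep force;python3 -m crank '[[0.5,0,-5,0,0,0,0],[0.5,0,-5,0,0,0,0],[0.5,2,0,4.5,7.5,0,0],[0.5,2,0,4.5,7.5,0,0],[0.5,0,0,0,0,0,0]]'; python3 - <<'E'
from h import *
s=snap("scene","s13");t=snap("top","t13");crop(t,190,130,300,195,7,"t13c");crop(s,235,150,340,270,6,"s13c");crop(t,105,195,180,245,9,"t13d")
E
python3 ov.py top t13 ov3 190 130 300 195 7 .063,-.057 .063,.055 >/dev/null
```

```text
force: [-8.5, -2.2, 13.8]
force: [-0.0, 0.2, 0.9]
t: 27.75
position: [0.5119, 0.109, 0.3028]
ee_rot: [[-0.024, -0.002, -1.0], [1.0, 0.002, -0.024], [0.002, -1.0, 0.002]]
force: [1.1, 0.3, 0.3]
grip_width: 0.0424
```

View pics/s13c.png

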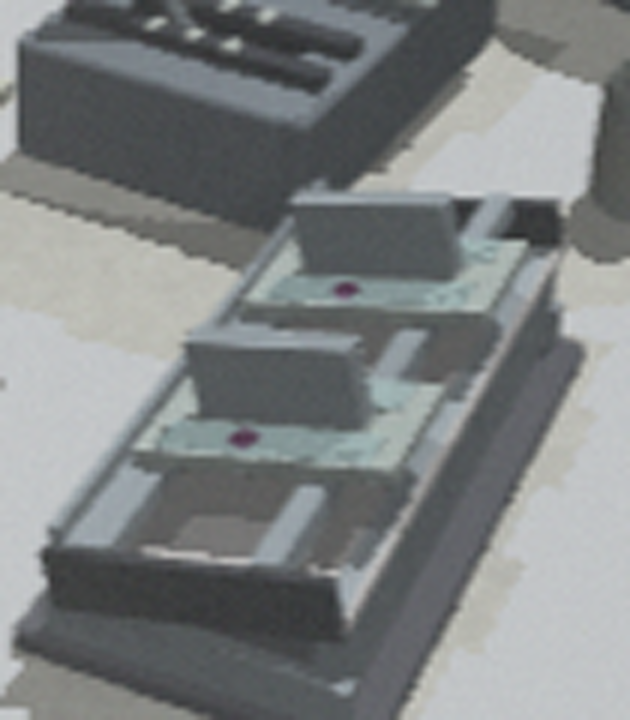

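View pics/ov3.png

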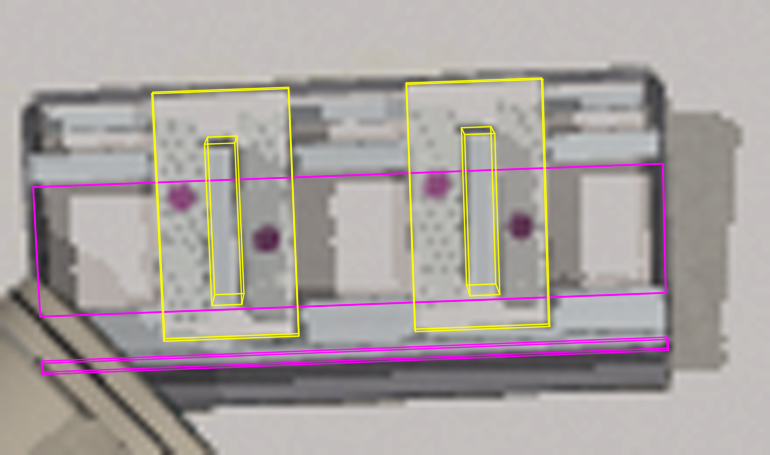

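View pics/t13c.png

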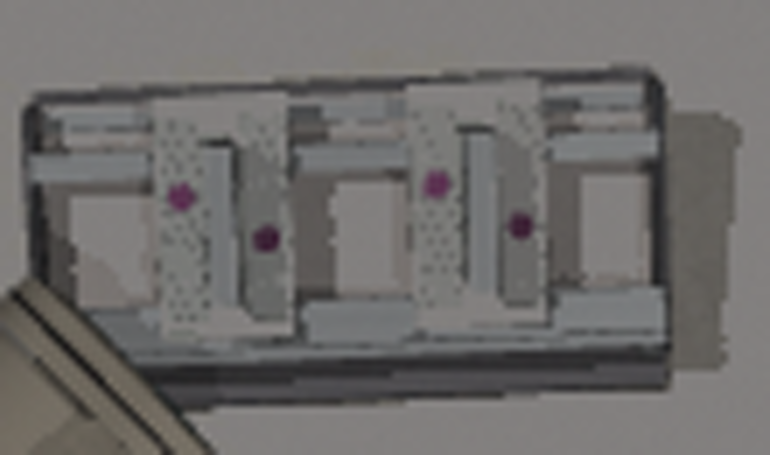

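```bash
python3 - <<'E'
from h import *
s=cv2.imread("pics/s7.png");crop(s,262,120,302,150,16,"w_s")
a=cv2.imread("pics/t6.png");b=np.clip(a[195:240,100:145]*1.7,0,255).astype(np.uint8);cv2.imwrite("pics/w_t.png",cv2.resize(b,None,fx=13,fy=13,interpolation=cv2.INTER_CUBIC))
E
```

```text
(no output)
```

View pics/w_s.png

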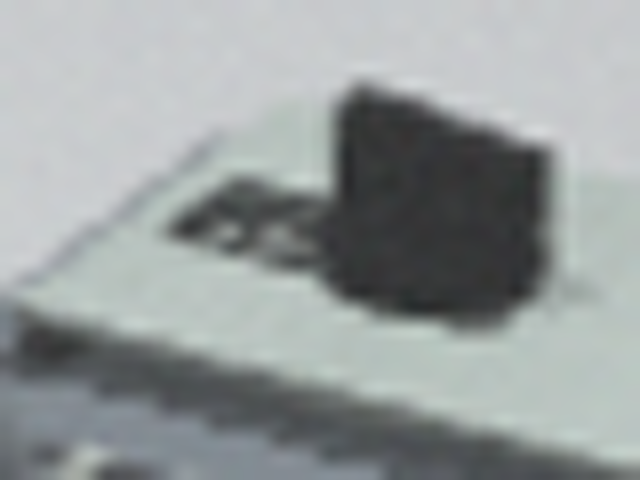

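View pics/w_t.png

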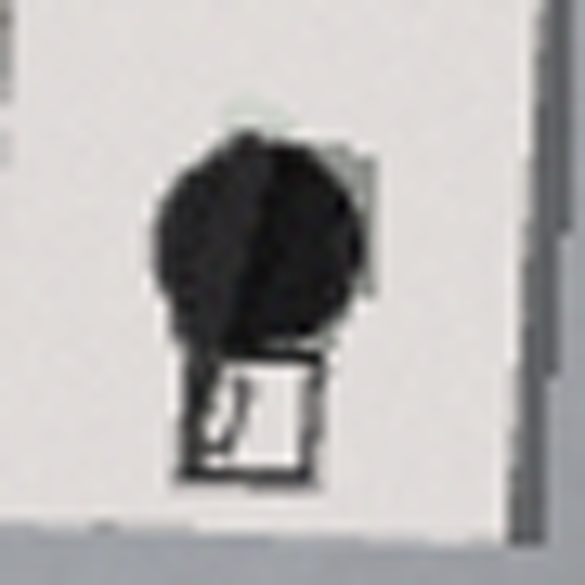

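```bash
python3 go.py .5135 .3816 .16 76
```

```text
t 27.85 grasp [0.5157 0.1065 0.2488] psi 91.2 ydir [ 0.004  0.    -1.   ] w 0.0430 F [ 0.4 -0.3 -1.1] M [-0.01 -0.03  0.  ] q [ 15.  32. -45. 106.  27.  53.  49.]
 no-turn shift [27.5   8.89 -0.3 ]  turn [ 0.2 15.2  0.1]  after-turn shift [26.64  8.88  6.84]
```

```bash
python3 -m crank '[[0.6,4.6,0,0,0,0,0],[0.6,4.6,0,0,0,0,0],[0.6,4.6,0,0,0,0,0],[0.6,4.6,0,0,0,0,0],[0.6,4.6,0,0,0,0,0]]'>/dev/null;python3 -m crank '[[0.6,4.5,0,-0.2,0,7.6,0],[0.6,0,0,0,0,7.6,0],[0.6,0,4,0,0,0,0],[0.6,0,4.5,0,0,0,0],[0.6,0,0,0,0,0,0]]';python3 -m crank '[[0.6,0,0,0,0,0,0]]'>/dev/null;python3 go.py .5135 .3816 .106 76;python3 - <<'E'
from h import *
s=snap("scene","s14");crop(s,230,90,330,180,7,"s14c")
E
```

```text
t: 28.85
position: [0.5111, 0.3778, 0.2119]
ee_rot: [[0.244, -0.004, -0.97], [0.97, -0.008, 0.244], [-0.009, -1.0, 0.002]]
force: [-0.5, -1.1, -0.4]
grip_width: 0.0516
t 28.95 grasp [0.5131 0.381  0.1638] psi 75.9 ydir [ 0.003 -0.    -1.   ] w 0.0512 F [0.5 0.3 0.1] M [ 0.04 -0.04  0.01] q [-19.  44. -35.  93.  30.  52.  11.]
 no-turn shift [ 0.07  5.78 -0.01]  turn [ 0.2 -0.1  0. ]  after-turn shift [ 0.07  5.78 -0.04]
```

View pics/s14c.png

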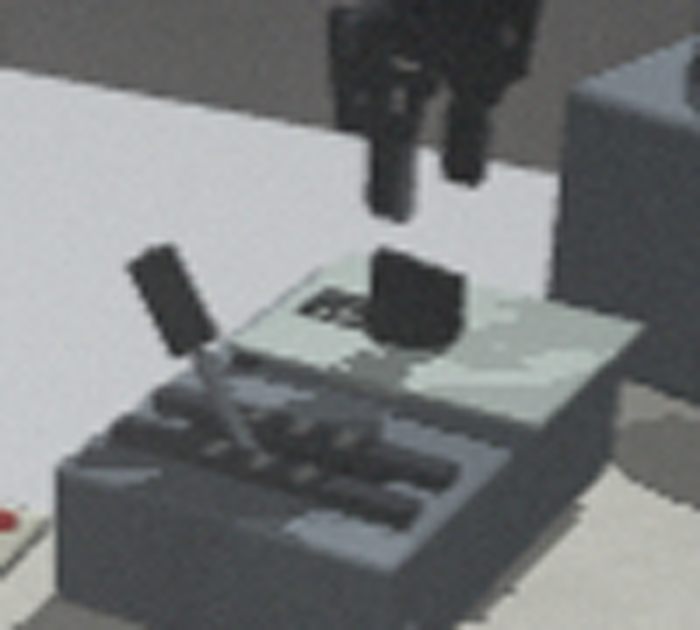

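Aligned over the bar. Going down and gripping.

```bash
python3 -m crank '[[0.6,0,3,0,0,0,0],[0.6,0,1.8,0,0,0,0],[0.6,0,0.7,0,0,0,0],[0.6,0,0,0,0,0,0],[0.6,0,0,0,0,0,0]]'>/dev/null;python3 go.py .5135 .3816 .106 76; python3 -m crank '[[0,0,0,0,0,0,0],[0,0,0,0,0,0,0],[0,0,0,0,0,0,0],[0,0,0,0,0,0,0],[0,0,0,0,0,0,0]]' 30;python3 go.py
```

```text
t 29.50 grasp [0.5136 0.3823 0.1108] psi 75.9 ydir [ 0.006  0.003 -1.   ] w 0.0512 F [ 0.7  0.7 -0.4] M [ 0.05  0.03 -0.  ] q [-21.  48. -32.  95.  33.  47.   8.]
 no-turn shift [-0.07  0.48 -0.  ]  turn [ 0.3 -0.1  0.2]  after-turn shift [-0.05  0.48 -0.03]
t: 30.0
position: [0.513, 0.3823, 0.1639]
ee_rot: [[0.243, 0.005, -0.97], [0.97, 0.003, 0.244], [0.004, -1.0, -0.004]]
force: [1.1, 2.3, 4.6]
grip_width: 0.0123
t 30.00 grasp [0.5133 0.3825 0.1099] psi 75.9 ydir [ 0.005  0.003 -1.   ] w 0.0123 F [1.1 2.3 4.6] M [ 0.36 -0.24 -0.05] q [-21.  48. -32.  95.  33.  47.   8.]
```

```bash
python3 -m crank '[[0,0,0,0,0,7.1,0],[0,0,0,0,0,7.1,0],[0,0,0,0,0,7.1,0],[0,0,0,0,0,7.1,0],[0,0,0,0,0,7,0]]' 40;python3 -m crank '[[0,0,0,0,0,0,0]]'>/dev/null; python3 go.py;python3 - <<'E'
from h import *
s=snap("scene","s15");crop(s,230,90,330,180,7,"s15c");t=snap("top","t15");crop(t,95,180,165,240,10,"t15c")
E
```

```text
t: 30.5
position: [0.5123, 0.3811, 0.1639]
ee_rot: [[0.764, 0.003, -0.646], [0.646, -0.0, 0.764], [0.002, -1.0, -0.002]]
force: [-2.4, -1.6, 8.5]
grip_width: 0.0123
t 30.60 grasp [0.5124 0.3811 0.1099] psi 40.4 ydir [ 0.004 -0.001 -1.   ] w 0.0119 F [-0.7 -1.   8.3] M [-0.25  0.25 -0.14] q [-26.  46. -23.  95.  24.  43. -20.]
```

View pics/s15c.png

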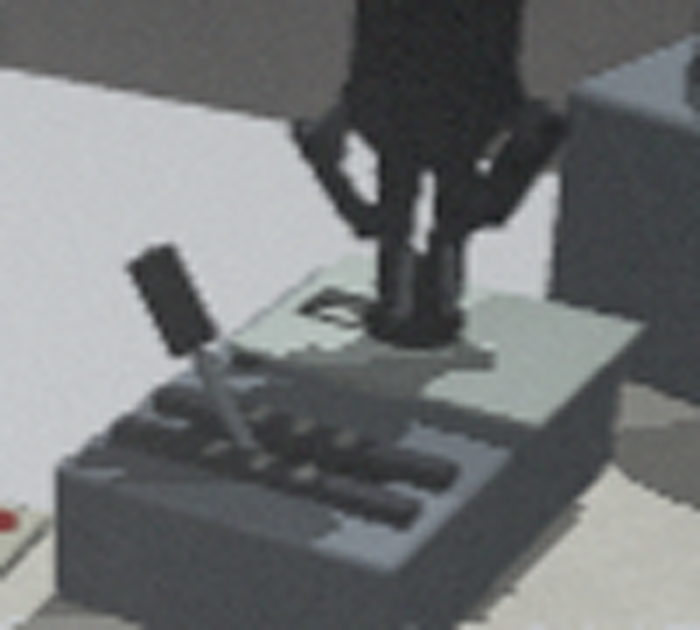

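View pics/t15c.png

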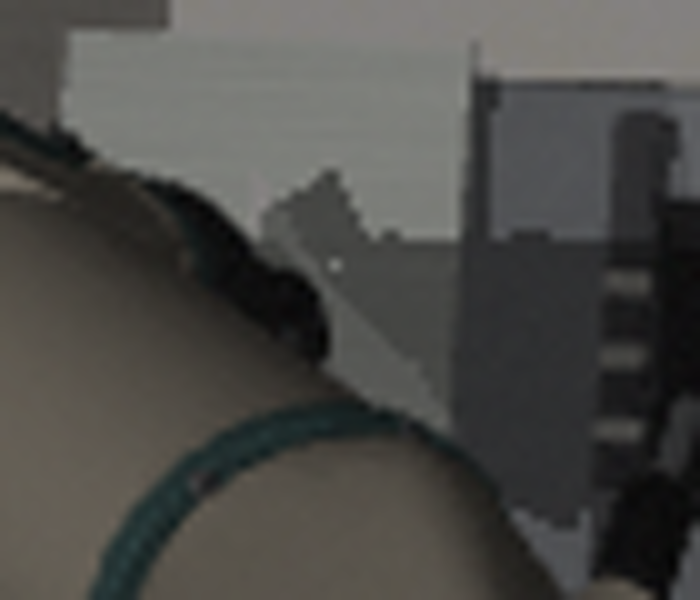

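```bash
python3 - <<'E'
from h import *
a=np.mean([robot.camera("scene")[:,:,::-1].astype(float) for _ in range(4)],0)
c=a[125:142,268:292]; d=np.clip((c-40)*1.4,0,255).astype(np.uint8);cv2.imwrite("pics/w15.png",cv2.resize(d,None,fx=25,fy=25,interpolation=cv2.INTER_CUBIC))
E
```

```text
(no output)
```

View pics/w15.png

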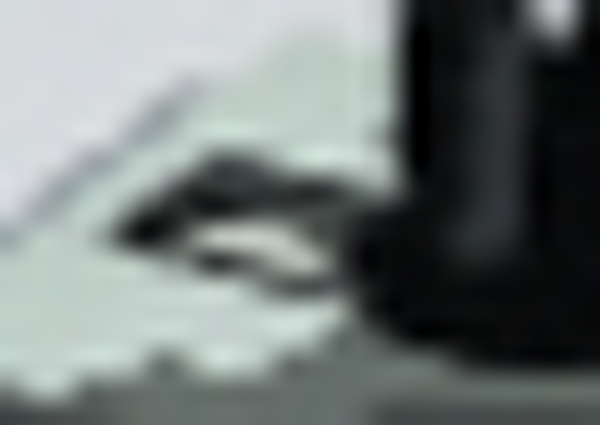

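```bash
python3 -m crank '[[0.6,0,0,0,0,0,0],[0.6,0,0,0,0,0,0],[0.6,0,0,0,0,0,0],[0.6,0,-4,0,0,0,0],[0.6,0,-4,0,0,0,0]]'>/dev/null;python3 -m crank '[[0.6,-3.2,-1,-3.8,0,0,0],[0.6,-3.2,0,-3.8,0,0,0],[0.6,-3.2,0,-3.8,0,0,0],[0.6,-3.2,0,-3.8,0,0,0],[0.6,-3.2,0,-3.8,0,0,0]]'; python3 go.py;python3 - <<'E'
from h import *
a=np.mean([robot.camera("top")[:,:,::-1].astype(float) for _ in range(4)],0)
c=a[195:240,100:145];cv2.imwrite("pics/t16c.png",cv2.resize(np.clip(c*1.7,0,255).astype(np.uint8),None,fx=13,fy=13,interpolation=cv2.INTER_CUBIC))
E
```

```text
t: 31.9
position: [0.5135, 0.1314, 0.2525]
ee_rot: [[0.76, 0.003, -0.65], [0.65, -0.0, 0.76], [0.002, -1.0, -0.002]]
force: [0.5, -0.9, -0.6]
grip_width: 0.0512
t 31.90 grasp [0.5136 0.1314 0.1985] psi 40.5 ydir [ 0.003 -0.    -1.   ] w 0.0512 F [ 0.5 -0.9 -0.6] M [-0.02 -0.04  0.04] q [  1.  32. -28. 109.  21.  44.   2.]
```

View pics/t16c.png

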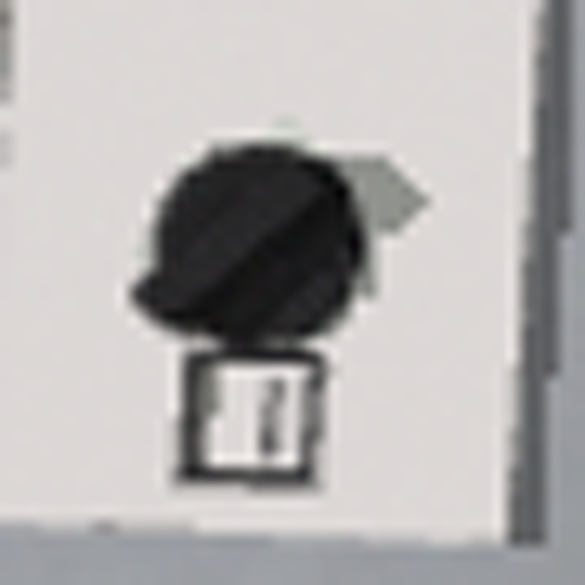

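```bash
python3 -m crank '[[0.6,3.2,0,3.8,0,0,0],[0.6,3.2,0,3.8,0,0,0],[0.6,3.2,0,3.8,0,0,0],[0.6,3.2,0,3.8,0,0,0],[0.6,3.2,0,3.8,0,0,0]]'>/dev/null;python3 -m crank '[[0.6,0,1,0,0,0,0],[0.6,0,0,0,0,0,0],[0.6,0,0,0,0,0,0]]'>/dev/null; python3 go.py .5128 .3818 .108 40.4
```

```text
t 32.90 grasp [0.5118 0.3816 0.1882] psi 40.5 ydir [ 0.002 -0.001 -1.   ] w 0.0513 F [-0.5 -0.3 -0.1] M [-0.06 -0.02 -0.01] q [-24.  41. -26.  92.  21.  52. -17.]
 no-turn shift [ 0.08  8.02 -0.03]  turn [0.1 0.1 0.1]  after-turn shift [ 0.1   8.02 -0.06]
```

```bash
python3 -m crank '[[0.6,0.1,4,0,0,0,0],[0.6,0,3,0,0,0,0],[0.6,0,1.2,0,0,0,0],[0.6,0,0,0,0,0,0],[0.6,0,0,0,0,0,0]]'>/dev/null; python3 -m crank '[[0,0,0,0,0,0,0],[0,0,0,0,0,0,0],[0,0,0,0,0,0,0],[0,0,0,0,0,0,0],[0,0,0,0,0,0,0]]' 40; python3 go.py .5128 .3818 .108 40.4
```

```text
t: 33.9
position: [0.5122, 0.3816, 0.162]
ee_rot: [[0.761, 0.002, -0.649], [0.649, -0.002, 0.761], [-0.0, -1.0, -0.003]]
force: [-4.5, -4.3, 8.6]
grip_width: 0.0123
t 33.90 grasp [0.5123 0.3815 0.108 ] psi 40.5 ydir [ 0.002 -0.002 -1.   ] w 0.0123 F [-4.5 -4.3  8.6] M [-0.83  0.89  0.01] q [-26.  47. -23.  95.  25.  44. -20.]
 no-turn shift [ 0.06  0.   -0.01]  turn [ 0.2  0.1 -0. ]  after-turn shift [ 0.06  0.   -0.02]
```

```bash
python3 -m crank '[[0,0,0,0,0,8,0],[0,0,0,0,0,8,0],[0,0,0,0,0,8,0],[0,0,0,0,0,8,0],[0,0,0,0,0,8,0]]'|grep force;python3 go.py; python3 -m crank '[[0,0,0,0,0,8,0],[0,0,0,0,0,8,0],[0,0,0,0,0,8,0],[0,0,0,0,0,8,0],[0,0,0,0,0,8,0]]'|grep force;python3 -m crank '[[0,0,0,0,0,8,0],[0,0,0,0,0,2,0],[0,0,0,0,0,0,0]]'|grep force; python3 go.py
```

```text
force: [-7.5, -5.9, 10.4]
t 34.40 grasp [0.5108 0.3809 0.108 ] psi 0.2 ydir [-0.001 -0.004 -1.   ] w 0.0125 F [-7.5 -5.9 10.4] M [-1.15  1.65  0.09] q [-32.  45. -12.  95.  13.  41. -51.]
force: [-10.0, -4.9, 11.5]
force: [-11.0, -4.4, 12.2]
t 35.20 grasp [0.509  0.3817 0.108 ] psi -49.5 ydir [-0.004 -0.003 -1.   ] w 0.0126 F [-11.   -4.4  12.2] M [-0.95  2.09 -0.09] q [-40.  45.   1.  96.  -1.  40. -88.]
```

```bash
python3 -m crank '[[0.6,0,0,0,0,0,0],[0.6,0,0,0,0,0,0],[0.6,0,0,0,0,0,0],[0.6,0,-3,0,0,0,0],[0.6,0,-3,0,0,-8.5,0]]' |grep force; python3 -m crank '[[0.6,0,0,0,0,-8.5,0],[0.6,0,0,0,0,-8.5,0],[0.6,0,0,0,0,-8.5,0],[0.6,0,0,0,0,-8.5,0],[0.6,0,0,0,0,-8.5,0]]' |grep force; python3 -m crank '[[0.6,0,0,0,0,-8.5,0],[0.6,0,0,0,0,-8.5,0],[0.6,0,0,0,0,-8.5,0],[0.6,0,0,0,0,-8.5,0],[0.6,0,0,0,0,-8.5,0]]' |grep force; python3 -m crank '[[0.6,0,0,0,0,-8.5,0],[0.6,0,0,0,0,-8.5,0],[0.6,0,0,0,0,-8.5,0],[0.6,0,0,0,0,-8.5,0],[0.6,0,0,0,0,-8.5,0]]' |grep force; python3 -m crank '[[0.6,0,0,0,0,-8.5,0],[0.6,0,0,0,0,-8.5,0],[0.6,0,0,0,0,-8.5,0],[0.6,0,0,0,0,-8.5,0],[0.6,0,0,0,0,-8.5,0]]' |grep force; python3 go.py .5128 .3818 .108 130.4
```

```text
force: [-0.3, 0.5, -0.5]
force: [0.3, -0.4, -0.6]
force: [-0.4, 0.3, 1.1]
force: [0.8, 0.1, 0.3]
force: [0.3, -0.2, 0.4]
t 37.70 grasp [0.5138 0.3823 0.1666] psi 129.3 ydir [ 0.004  0.    -1.   ] w 0.0514 F [ 0.3 -0.2  0.4] M [ 0.06  0.   -0.04] q [-13.  48. -47.  92.  40.  57.  56.]
 no-turn shift [0.04 5.86 0.13]  turn [ 0.2 -1.1 -0.1]  after-turn shift [0.02 5.86 0.09]
```

```bash
python3 -m crank '[[0.6,0,3,0,0,-1,0],[0.6,0,2,0.1,0,0,0],[0.6,0,0.8,0,0,0,0],[0.6,0,0,0,0,0,0],[0.6,0,0,0,0,0,0]]'>/dev/null; python3 go.py .5128 .3818 .108 130.4; python3 -m crank '[[0,0,0,0,0,0,0],[0,0,0,0,0,0,0],[0,0,0,0,0,0,0],[0,0,0,0,0,0,0],[0,0,0,0,0,0,0]]' 40; python3 go.py
```

```text
t 38.20 grasp [0.5131 0.3825 0.1095] psi 130.0 ydir [ 0.004  0.001 -1.   ] w 0.0510 F [-0.2  0.3 -0.4] M [ 0.02  0.02 -0.  ] q [-14.  52. -44.  95.  44.  52.  54.]
 no-turn shift [-0.04  0.15  0.07]  turn [ 0.2 -0.4 -0.1]  after-turn shift [-0.04  0.15  0.05]
t: 38.7
position: [0.5116, 0.3838, 0.1639]
ee_rot: [[-0.644, 0.003, -0.765], [0.765, 0.004, -0.644], [0.001, -1.0, -0.005]]
force: [-3.3, 4.0, 5.1]
grip_width: 0.0124
t 38.70 grasp [0.5118 0.384  0.1099] psi 130.1 ydir [ 0.003  0.004 -1.   ] w 0.0124 F [-3.3  4.   5.1] M [ 0.67  0.83 -0.04] q [-15.  52. -44.  95.  44.  52.  54.]
```

```bash
python3 -m crank '[[0,0,0,0,0,8.1,0],[0,0,0,0,0,8.1,0],[0,0,0,0,0,8.1,0],[0,0,0,0,0,8.1,0],[0,0,0,0,0,8.1,0]]'|grep force;python3 -m crank '[[0,0,0,0,0,8.1,0],[0,0,0,0,0,8.1,0],[0,0,0,0,0,8.1,0],[0,0,0,0,0,8.1,0],[0,0,0,0,0,8.1,0]]'|grep force;python3 -m crank '[[0,0,0,0,0,8.1,0],[0,0,0,0,0,0.5,0],[0,0,0,0,0,0,0],[0,0,0,0,0,0,0]]'|grep force; python3 go.py; python3 -m crank '[[0.6,0,0,0,0,0,0],[0.6,0,0,0,0,0,0],[0.6,0,0,0,0,0,0],[0.6,0,-4,0,0,0,0],[0.6,0,-4,0,0,0,0]]'>/dev/null;python3 -m crank '[[0.6,-3.2,-1,-3.8,0,0,0],[0.6,-3.2,0,-3.8,0,0,0],[0.6,-3.2,0,-3.8,0,0,0],[0.6,-3.2,0,-3.8,0,0,0],[0.6,-3.2,0,-3.8,0,0,0]]'; python3 go.py;python3 - <<'E'
from h import *
a=np.mean([robot.camera("top")[:,:,::-1].astype(float) for _ in range(4)],0)
c=a[195:240,100:145];cv2.imwrite("pics/t17c.png",cv2.resize(np.clip(c*1.7,0,255).astype(np.uint8),None,fx=13,fy=13,interpolation=cv2.INTER_CUBIC))
E
```

```text
force: [-3.2, 1.5, 7.0]
force: [-4.9, 0.4, 8.6]
force: [-4.5, 1.1, 8.9]
t 40.10 grasp [0.5116 0.3821 0.1099] psi 40.4 ydir [ 0.002 -0.    -1.   ] w 0.0122 F [-4.5  1.1  8.9] M [-0.01  1.16 -0.07] q [-27.  46. -22.  95.  23.  43. -19.]
t: 41.1
position: [0.5134, 0.1316, 0.2525]
ee_rot: [[0.762, 0.004, -0.648], [0.648, -0.0, 0.762], [0.002, -1.0, -0.003]]
force: [1.3, -0.4, 0.1]
grip_width: 0.051
t 41.10 grasp [0.5136 0.1316 0.1985] psi 40.4 ydir [ 0.004 -0.    -1.   ] w 0.0510 F [ 1.3 -0.4  0.1] M [-0.01 -0.07  0.01] q [  0.  32. -26. 109.  20.  43.   3.]
```

View pics/t17c.png

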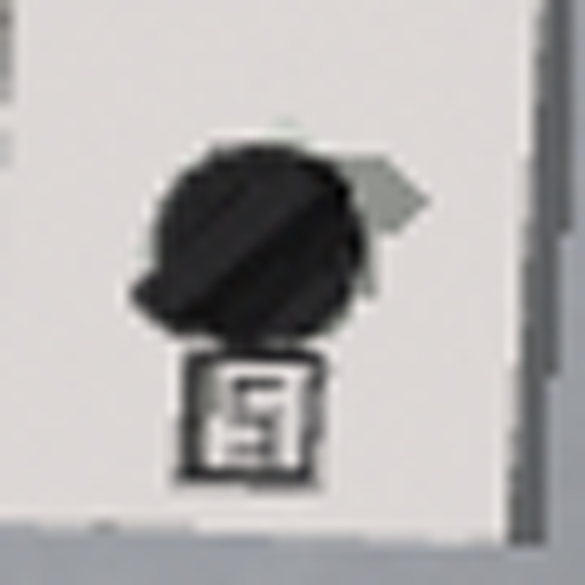

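```bash
python3 - <<'E'
from h import *
s=snap("scene","s18");t=snap("top","t18")
E
```

```text
(no output)
```

View pics/s18.png

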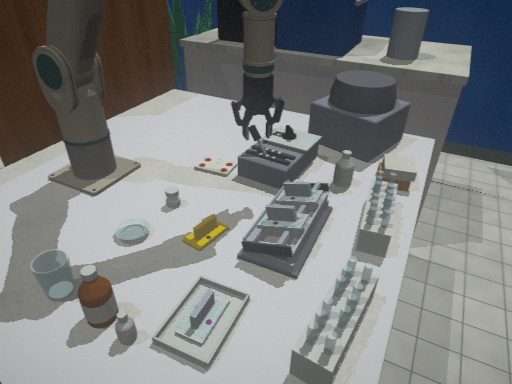

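View pics/t18.png

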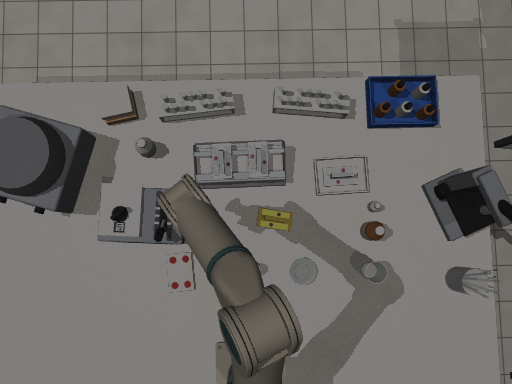

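```bash
python3 ov.py top t18 ov4 190 130 300 195 7 .063,-.057 .063,.055 >/dev/null; python3 - <<'E'
from h import *
crop(cv2.imread("pics/s18.png"),235,150,340,270,6,"s18c")
crop(cv2.imread("pics/s18.png"),150,270,260,365,6,"s18d")
E
```

```text
(no output)
```

View pics/ov4.png

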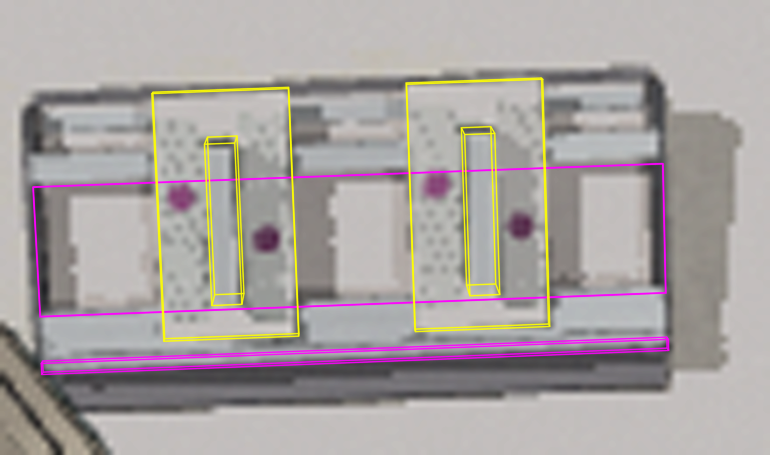

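View pics/s18c.png

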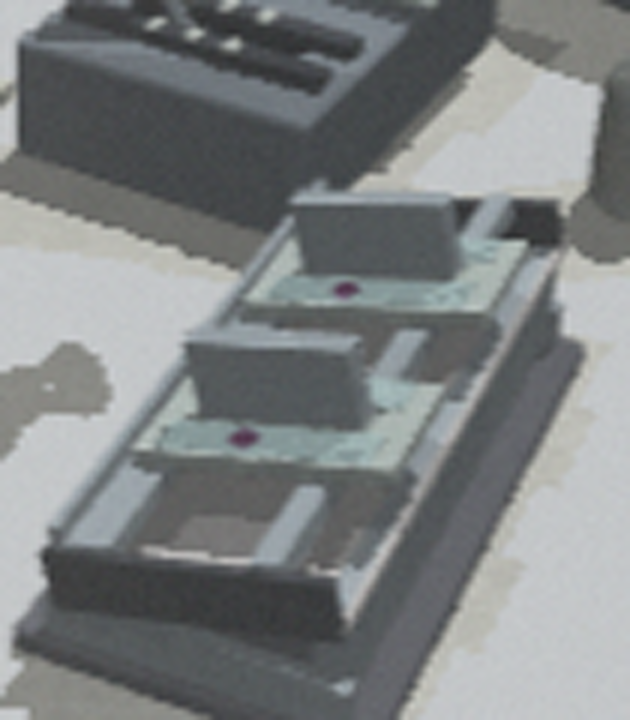

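View pics/s18d.png

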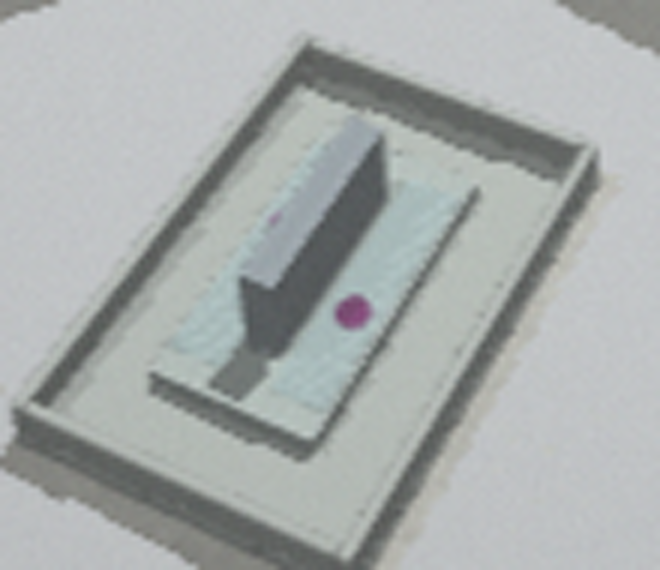

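```bash
python3 -m crank '[[1,0,-1.5,0,0,-7.5,0],[1,0,-1.5,0,0,-7.5,0],[1,0,0,0,0,-7.5,0],[1,0,0,0,0,-7.5,0],[1,0,0,0,0,-7.5,0]]' >/dev/null; python3 -m crank '[[1,0,0,0,0,-7.5,0],[1,0,0,0,0,0,0]]'>/dev/null; python3 go.py .4443 .2566 .134 85.5
```

```text
t 42.10 grasp [0.5134 0.1361 0.2285] psi 85.6 ydir [ 0.003  0.002 -1.   ] w 0.0852 F [ 0.3 -0.  -0. ] M [0.01 0.05 0.04] q [  9.  32. -40. 107.  27.  50.  41.]
 no-turn shift [11.47  9.45  7.84]  turn [0.2 0.1 0.1]  after-turn shift [11.48  9.45  7.82]
```

```bash
python3 -m crank '[[1,3.9,0,2.6,0,0,0],[1,3.8,0,2.6,0,0,0],[1,3.8,0,2.6,0,0,0],[1,0,4,0,0,0,0],[1,0,3,0,0,0,0]]'>/dev/null; python3 -m crank '[[1,0,2.4,0,0,0,0],[1,0,0,0,0,0,0],[1,0,0,0,0,0,0]]'>/dev/null; python3 go.py .4443 .2566 .134 85.5; python3 - <<'E'
from h import *
s=snap("scene","s19");crop(s,230,90,330,180,7,"s19c")
E
```

```text
t 42.90 grasp [0.4451 0.2562 0.1347] psi 85.4 ydir [ 0.003  0.001 -1.   ] w 0.0852 F [ 0.4  0.9 -0.3] M [ 0.01  0.01 -0.03] q [-11.  38. -33. 114.  34.  37.  18.]
 no-turn shift [0.03 0.07 0.08]  turn [ 0.2 -0.1  0.1]  after-turn shift [0.04 0.07 0.06]
```

View pics/s19c.png

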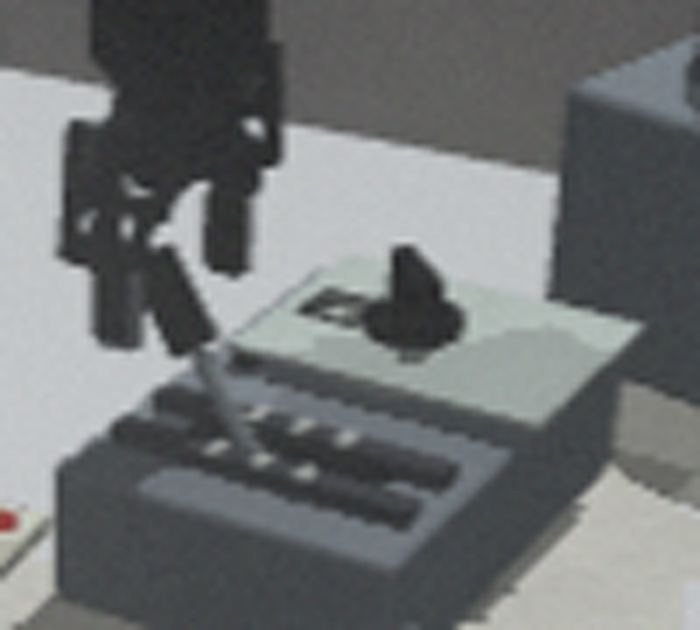

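```bash
python3 -m crank '[[0,0,0,0,0,0,0],[0,0,0,0,0,0,0],[0,0,0,0,0,0,0],[0,0,0,0,0,0,0],[0,0,0,0,0,0,0]]' 30; python3 go.py; python3 -m crank '[[0,0,-0.5,-0.9,0,0,0],[0,0,-0.5,-0.9,0,0,0],[0,0,-0.3,-1,0,0,0],[0,0,-0.3,-1,0,0,0],[0,0,0,0,0,0,0]]';python3 go.py .503 .252 .152 85.5
```

```text
t: 43.45
position: [0.4453, 0.2552, 0.1888]
ee_rot: [[0.08, 0.004, -0.997], [0.997, 0.001, 0.08], [0.001, -1.0, -0.004]]
force: [-1.6, -0.5, 4.2]
grip_width: 0.0235
t 43.45 grasp [0.4455 0.2552 0.1348] psi 85.4 ydir [ 0.004  0.001 -1.   ] w 0.0235 F [-1.6 -0.5  4.2] M [0.13 0.09 0.08] q [-11.  38. -33. 114.  34.  37.  19.]
t: 43.95
position: [0.4851, 0.2523, 0.2047]
ee_rot: [[0.082, 0.005, -0.997], [0.997, 0.002, 0.082], [0.003, -1.0, -0.005]]
force: [0.3, 2.9, -5.6]
grip_width: 0.0232
t 43.95 grasp [0.4854 0.2524 0.1507] psi 85.3 ydir [ 0.005  0.002 -1.   ] w 0.0232 F [ 0.3  2.9 -5.6] M [0.76 0.09 0.03] q [ -8.  39. -35. 109.  33.  42.  24.]
 no-turn shift [ 0.1  -0.12 -1.76]  turn [ 0.3 -0.2  0.2]  after-turn shift [ 0.11 -0.13 -1.79]
```

```bash
python3 -m crank '[[0,0,0,-0.9,0,0,0],[0,0,0,-0.9,0,0,0],[0,0,0,0,0,0,0]]';python3 go.py .503 .252 .152 85.5; python3 - <<'E' | tail -1
from lev import *
s=snap("scene","s20");L=[(lever(.6,0,-.068),(0,255,0))]
over(s,"scene",L,230,90,330,180,7,"s20c")
E
```

```text
t: 44.25
position: [0.5021, 0.2512, 0.2055]
ee_rot: [[0.081, 0.005, -0.997], [0.997, 0.002, 0.081], [0.002, -1.0, -0.005]]
force: [-1.1, 3.0, 2.9]
grip_width: 0.0233
t 44.25 grasp [0.5024 0.2513 0.1515] psi 85.4 ydir [ 0.005  0.002 -1.   ] w 0.0233 F [-1.1  3.   2.9] M [ 0.62  0.55 -0.  ] q [ -7.  40. -35. 106.  33.  44.  25.]
 no-turn shift [ 0.07 -0.05 -0.06]  turn [ 0.3 -0.1  0.1]  after-turn shift [ 0.09 -0.05 -0.08]
dry in deck [ 0.05906762 -0.01045887  0.00024983] -0.8366715515459843
```

View pics/s20c.png

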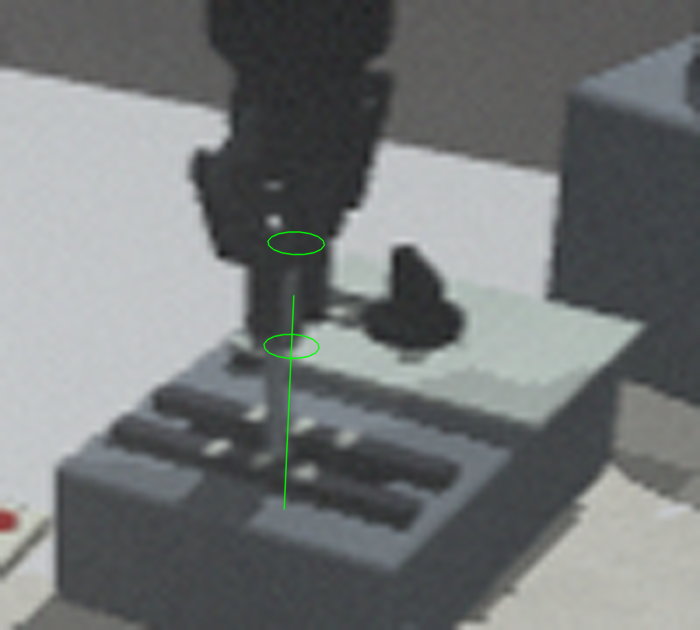

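```bash
python3 -m crank '[[1,0,0,0,0,0,0],[1,0,0,0,0,0,0],[1,0,0,0,0,0,0],[1,0,-4,0,0,0,0],[1,0,-4,0,0,0,0]]'>/dev/null;python3 -m crank '[[1,0,-4,0,0,0,0],[1,-5,0,0,0,0,0],[1,-5,0,0,0,0,0],[1,0,0,0,0,0,0]]'; python3 - <<'E' | tail -1
from lev import *
s=snap("scene","s21");L=[(lever(.6,0,-.068),(0,255,0)),(lever(.5,0,-.068),(0,0,255))]
over(s,"scene",[],240,100,320,175,9,"s21a");over(s,"scene",L,240,100,320,175,9,"s21c")
t=snap("top","t21");L=[(lever(.6,0,-.068),(0,255,0)),(lever(.5,0,-.068),(0,0,255))]
over(t,"top",L,130,180,195,245,10,"t21c")
E
```

```text
t: 45.2
position: [0.4927, 0.1417, 0.3237]
ee_rot: [[0.091, 0.001, -0.996], [0.996, -0.008, 0.091], [-0.008, -1.0, -0.002]]
force: [0.9, -0.4, -1.0]
grip_width: 0.0854
dry in deck [ 0.05906762 -0.01045887  0.00024983] -0.8366715515459843
```

View pics/s21a.png

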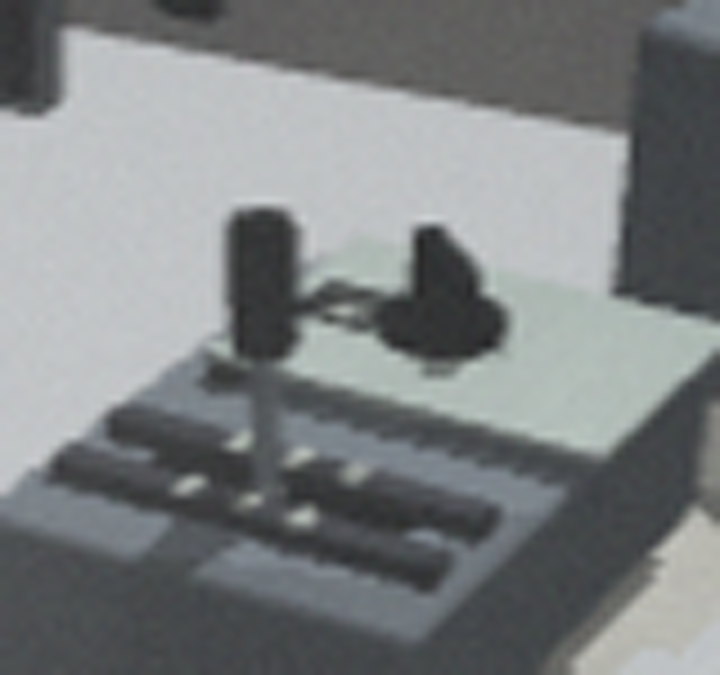

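View pics/s21c.png

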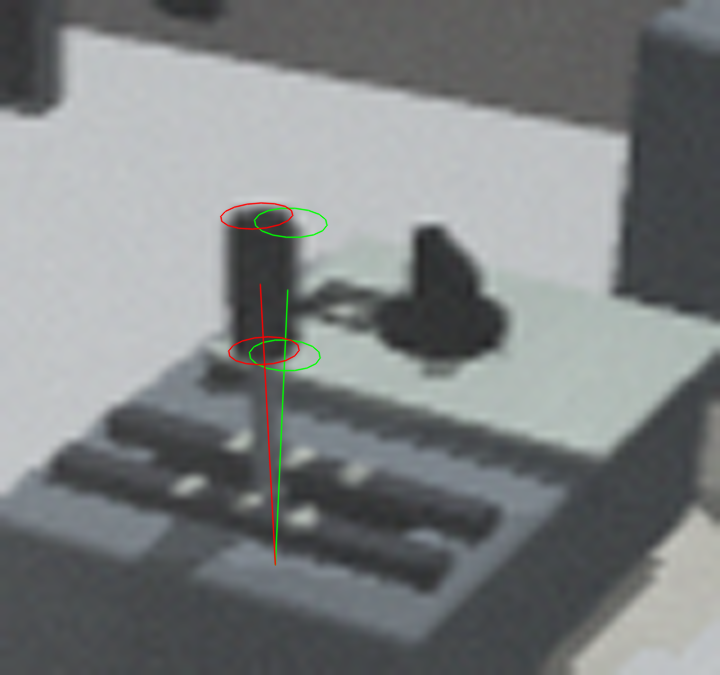

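View pics/t21c.png

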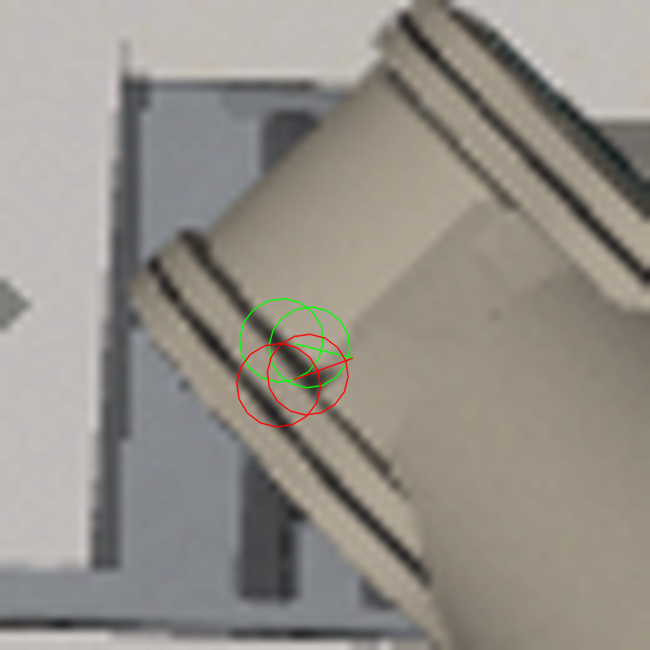

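```bash
python3 -m crank '[[1,5,0,0,0,0,0],[1,5,0,0,0,0,0],[1,0,4,0,0,0,0],[1,0,4,0,0,0,0],[1,0,3.8,0,0,0,0]]'>/dev/null;python3 -m crank '[[1,0,0,0,0,0,0],[1,0,0,0,0,0,0]]'>/dev/null; python3 go.py .5024 .2513 .1515 85.5; python3 -m crank '[[0,0,0,0,0,0,0],[0,0,0,0,0,0,0],[0,0,0,0,0,0,0],[0,0,0,0,0,0,0],[0,0,0,0,0,0,0]]' 30; python3 go.py
```

```text
t 46.00 grasp [0.5007 0.2521 0.1528] psi 85.5 ydir [ 0.002  0.001 -1.   ] w 0.0853 F [0.6 1.1 0.8] M [ 0.05  0.01 -0.02] q [ -7.  40. -36. 106.  33.  44.  25.]
 no-turn shift [-0.07  0.13 -0.18]  turn [0.1 0.  0.1]  after-turn shift [-0.06  0.13 -0.19]
t: 46.5
position: [0.5014, 0.2513, 0.2076]
ee_rot: [[0.08, 0.005, -0.997], [0.997, 0.002, 0.08], [0.003, -1.0, -0.005]]
force: [-0.2, 1.3, 5.0]
grip_width: 0.0234
t 46.50 grasp [0.5016 0.2514 0.1536] psi 85.4 ydir [ 0.005  0.002 -1.   ] w 0.0234 F [-0.2  1.3  5. ] M [ 0.16  0.12 -0.01] q [ -7.  40. -36. 106.  33.  44.  25.]
```

```bash
python3 -m crank '[[0,0,0,-0.4,0,0,0],[0,0,0,-0.4,0,0,0],[0,0,0,0,0,0,0],[0,0,0,0,0,0,0]]'; python3 go.py; python3 -m crank '[[1,0,0,0,0,0,0],[1,0,0,0,0,0,0],[1,0,0,0,0,0,0],[1,0,-4,0,0,0,0],[1,0,-4,0,0,0,0]]'>/dev/null;python3 -m crank '[[1,0,-4,0,0,0,0],[1,-5,0,0,0,0,0],[1,-5,0,0,0,0,0],[1,-5,0,0,0,0,0],[1,-5,0,0,0,0,0]]'>/dev/null; python3 -m crank '[[1,-5,0,0,0,0,0],[1,-5,0,0,0,0,0],[1,-5,0,0,0,0,0],[1,0,0,0,0,0,0]]';python3 - <<'E' | tail -1
from lev import *
s=snap("scene","s22");L=[(lever(.6,0,-.068),(0,255,0)),(lever(.5,0,-.068),(0,0,255))]
over(s,"scene",[],240,100,320,175,9,"s22a");over(s,"scene",L,240,100,320,175,9,"s22c")
t=snap("top","t22");
over(t,"top",L,130,180,195,245,10,"t22c")
E
```

```text
t: 46.9
position: [0.5082, 0.2509, 0.2073]
ee_rot: [[0.08, 0.002, -0.997], [0.997, 0.002, 0.08], [0.002, -1.0, -0.002]]
force: [-2.5, 1.0, 5.7]
grip_width: 0.0234
t 46.90 grasp [0.5083 0.251  0.1533] psi 85.4 ydir [ 0.002  0.002 -1.   ] w 0.0234 F [-2.5  1.   5.7] M [0.2  0.93 0.02] q [ -7.  40. -36. 105.  33.  45.  26.]
t: 48.3
position: [0.4789, -0.1078, 0.3253]
ee_rot: [[0.094, 0.0, -0.996], [0.996, -0.004, 0.094], [-0.004, -1.0, -0.001]]
force: [-0.6, -0.8, -0.5]
grip_width: 0.0852
dry in deck [ 0.05906762 -0.01045887  0.00024983] -0.8366715515459843
```

View pics/s22a.png

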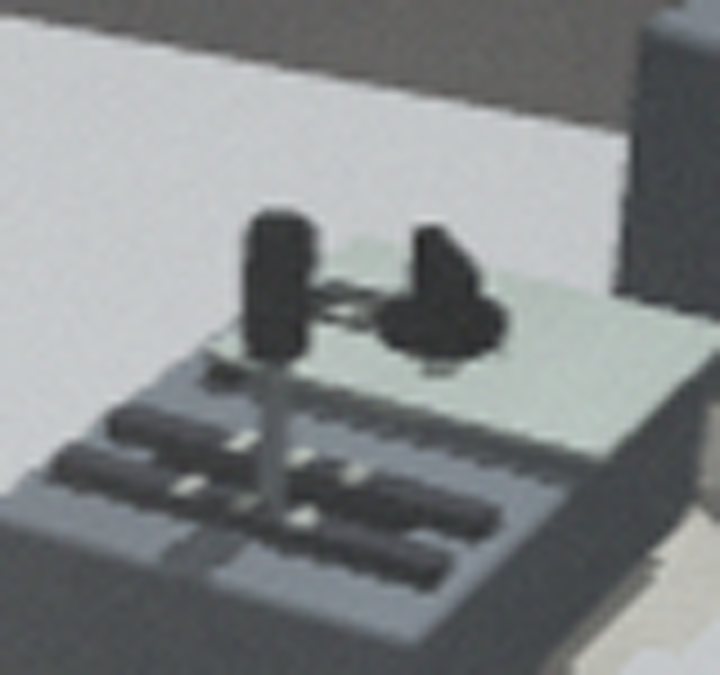

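View pics/s22c.png

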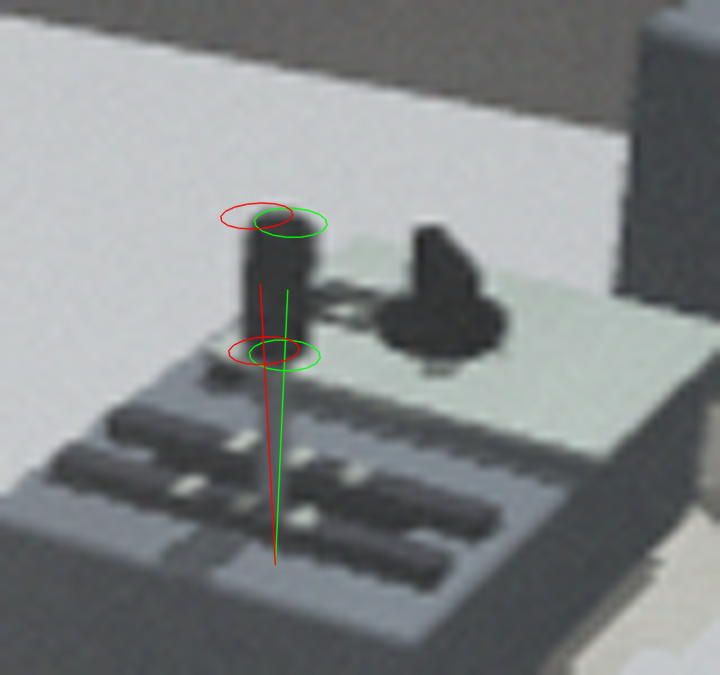

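View pics/t22c.png

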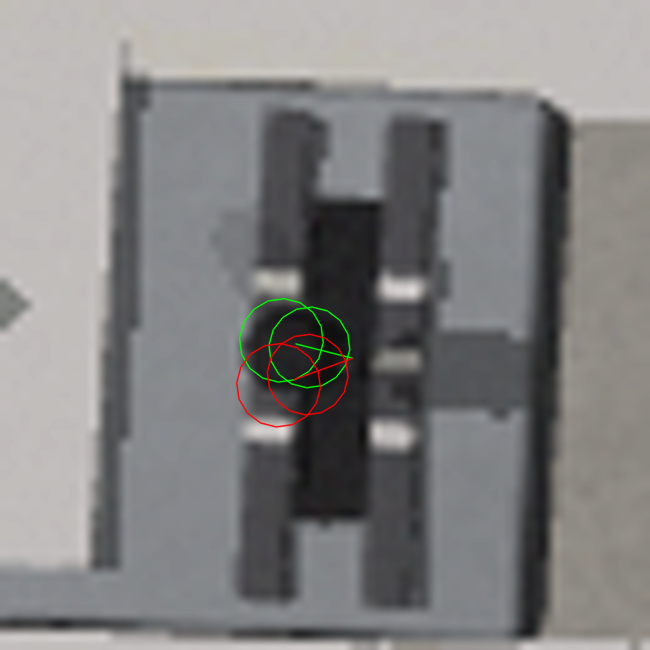

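```bash
python3 - <<'E'
from h import *
t=cv2.imread("pics/t22.png");o=np.clip(t[180:245,130:195].astype(float)*1.7,0,255);cv2.imwrite("pics/t22r.png",cv2.resize(o.astype(np.uint8),None,fx=10,fy=10,interpolation=cv2.INTER_CUBIC))
E
```

```text
(no output)
```

View pics/t22r.png

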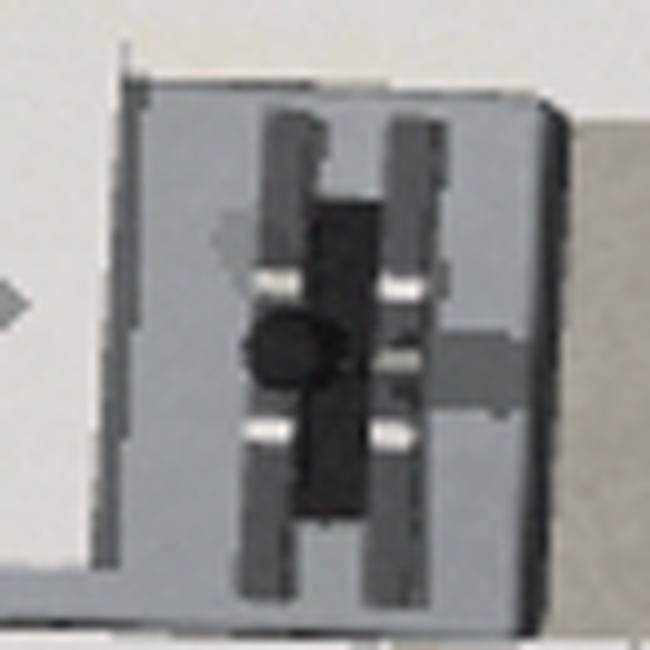

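View pics/s22.png

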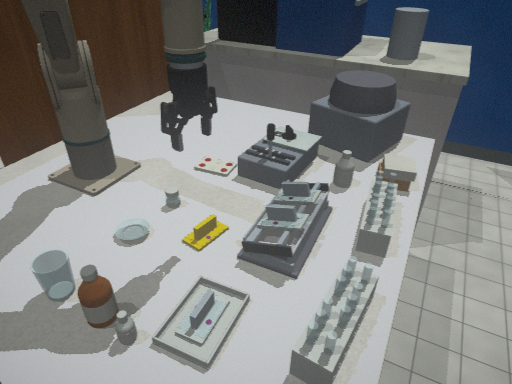

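View pics/t22.png

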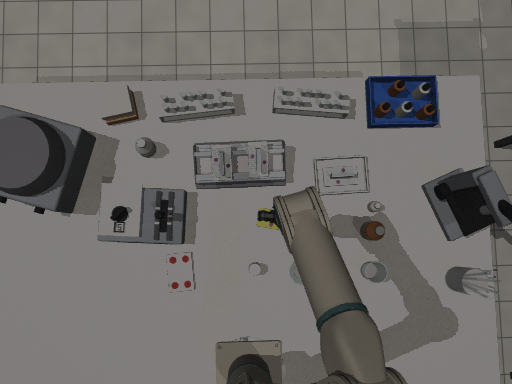

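```bash
python3 ov.py top t22 ov5 190 130 300 195 7 .063,-.057 .063,.055 >/dev/null; python3 - <<'E'
from h import *
t=cv2.imread("pics/t22.png");o=np.clip(np.hstack([t[195:240,100:145],t[150:195,320:365]]).astype(float)*1.7,0,255);cv2.imwrite("pics/f22.png",cv2.resize(o.astype(np.uint8),None,fx=8,fy=8,interpolation=cv2.INTER_CUBIC))
E
```

```text
(no output)
```

View pics/ov5.png

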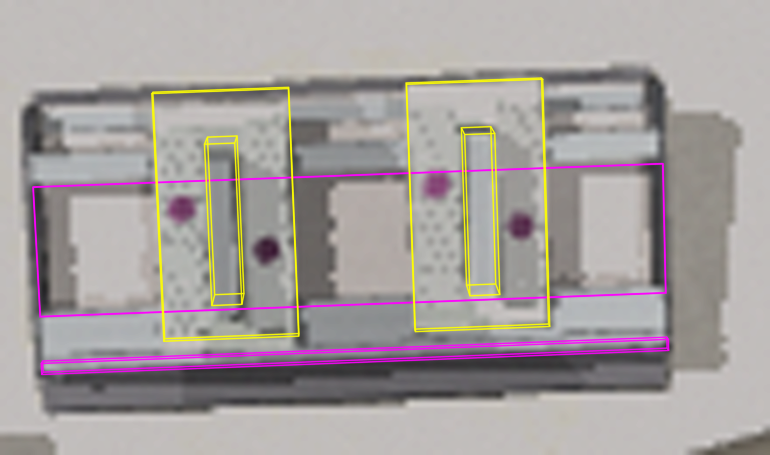

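View pics/f22.png

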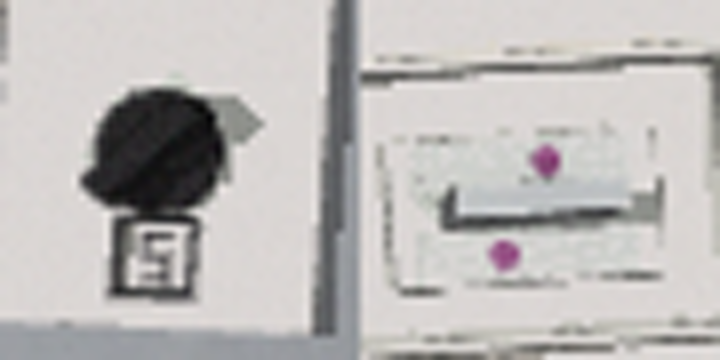

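```bash
python3 ov.py top t22 ov6 200 140 245 192 14 .058,.055 >/dev/null; python3 - <<'E'
from h import *
s=np.mean([robot.camera("scene")[:,:,::-1].astype(float) for _ in range(3)],0).astype(np.uint8)
cv2.imwrite("pics/s23.png",s)
o=np.hstack([cv2.imread("pics/s18.png")[165:225,260:335],s[165:225,260:335]]);cv2.imwrite("pics/cmp.png",cv2.resize(o,None,fx=5.3,fy=8,interpolation=cv2.INTER_CUBIC))
E
```

```text
(no output)
```

View pics/cmp.png

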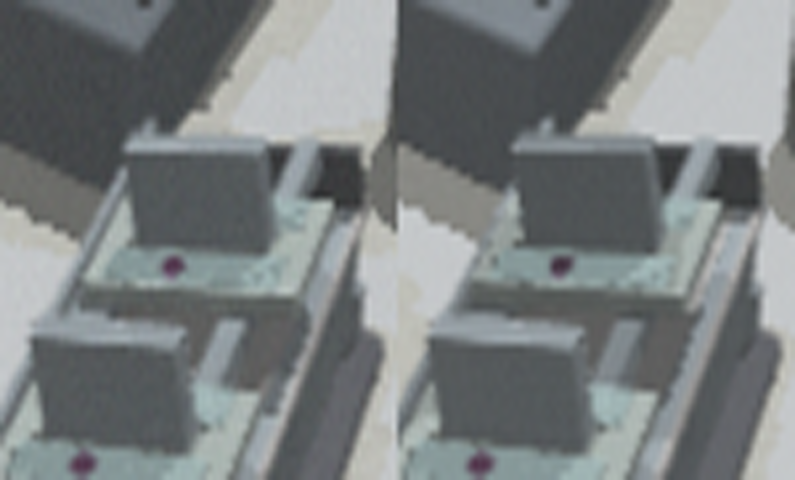

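View pics/ov6.png

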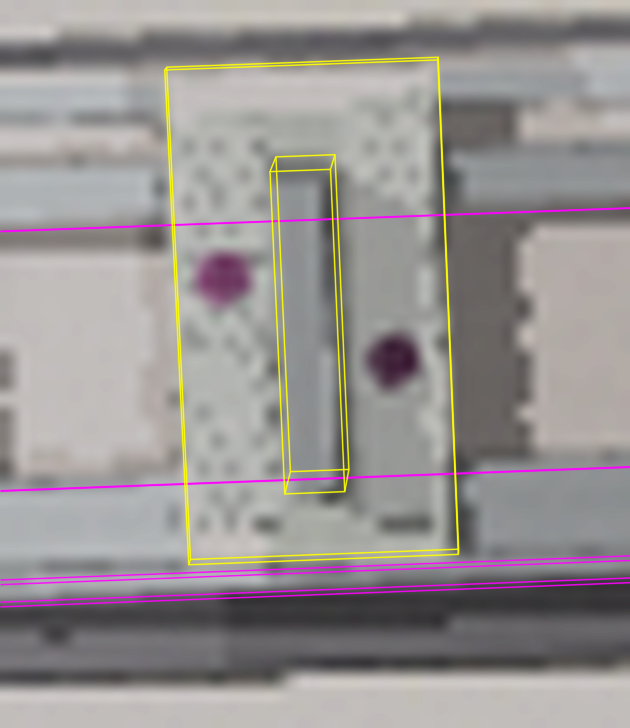

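```bash
python3 - <<'E'
from h import *
t=np.mean([robot.camera("top")[:,:,::-1].astype(float) for _ in range(4)],0).astype(np.uint8);cv2.imwrite("pics/t24.png",t)
def dots(im,x0,y0,x1,y1):
    c=im[y0:y1,x0:x1].astype(float);w=np.clip(np.minimum(c[:,:,0],c[:,:,2])-c[:,:,1]-6,0,None)
    m=(w>6).astype(np.uint8);n,l,st,ce=cv2.connectedComponentsWithStats(m);o=[]
    for i in range(1,n):
        if st[i,4]>=4:
            k=l==i;yy,xx=np.nonzero(k);o.append(((xx*w[k]).sum()/w[k].sum()+x0,(yy*w[k]).sum()/w[k].sum()+y0))
    return np.array(o).round(2).tolist()
for n in("t13","t18","t22","t24"): print(n,dots(cv2.imread(f"pics/{n}.png"),205,140,280,185))
for n in("s13","s18","s22","s23"): print(n,dots(cv2.imread(f"pics/{n}.png"),250,170,335,235))
E
```

```text
t13 [[252.0, 155.92], [215.4, 157.68], [264.02, 161.95], [227.89, 163.89]]
t18 [[251.94, 155.93], [215.35, 157.72], [264.0, 161.93], [227.89, 163.78]]
t22 [[251.92, 155.94], [215.33, 159.31], [264.04, 161.95], [227.82, 165.42]]
t24 [[251.93, 155.95], [215.46, 159.33], [264.04, 161.96], [227.9, 165.16]]
s13 [[292.19, 197.88], [275.19, 222.52]]
s18 [[292.1, 197.81], [275.2, 222.48]]
s22 [[275.21, 222.48]]
s23 [[275.15, 222.49]]
```

```bash
python3 - <<'E' | tail -8
from fit1 import *
M=Rz(deck[2])@DT;o=np.array([deck[0],deck[1],.06])
for n in("top","scene"):
    b=proj(n,o+M@np.array([.063-.005,.055+.02,.009]))[0]
    for d in(-.004,-.005,-.006,-.008): print(n,d,(proj(n,o+M@np.array([.063-.005+d,.055+.02,.009]))[0]-b).round(2))
s=cv2.imread("pics/s23.png").astype(float);c=s[190:206,280:300];w=np.minimum(c[:,:,0],c[:,:,2])-c[:,:,1]
yy,xx=np.nonzero(w>5);print("x",(np.c_[xx+280,yy+190]).mean(0))
E
```

```text
top -0.005 [0.08 1.61]
top -0.006 [0.09 1.93]
top -0.008 [0.12 2.57]
scene -0.004 [-1.43 -0.04]
scene -0.005 [-1.78 -0.06]
scene -0.006 [-2.14 -0.07]
scene -0.008 [-2.85 -0.09]
x [290.42857143 197.71428571]
```

```bash
python3 - <<'E'
from rig import robot
print(robot.get_state()["t"], robot.hand_in())
E
```

```text
the job is handed in; nothing more can be done
48.75 None
```

The job is done and handed in at 48.75 s of the 210 s allowed; hand-in gave no verdict.

What I did, in the order asked:
- **Damper closed:** the lever went back to the notch nearest the robot.
- **Dry carrier:** moved from the rack to the white tray.
- **Bench carriers:** only two were there. Both were laid on the rack; the yellow look-alike was left alone.
- **Dial:** turned from about 0.17 rad until 5 showed in the window.
- **Damper to the middle notch:** my first throw stopped short, at about 0.52 by the pictures, so I nudged it forward.

What the last checks showed:
- **Lever:** about 0.59 from the top picture and 0.57 to 0.60 from the scene picture, against 0.6 wanted.
- **Dial:** 5 is centred in its window.
- **Dry carrier:** flat in the tray.
- **Bottles:** both still standing where they were.
- **Rack:** both carriers are flat, square and behind the lip. Camera estimates put the -y one's lower end about 3 to 9 mm from the lip.
- **The +y carrier moved:** between the dial check and the last look it slid about 5 mm straight down the slope with the arm not near it. I take this for the knock the task warns of. Both cameras agree it moved flat and did not turn. Its origin is now at about 56 to 58 mm, inside the allowed 55 to 71 mm, so I left it.

One check disagreed: the scene camera sees the rack's rails about 2 px (roughly 4 mm) off my model, although the lip matches, so distances on the rack are only good to a few millimetres.

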